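# Take apart an opened air cleaner and lay its parts out on their pads

### The arm

A 6-joint arm with a two-finger parallel gripper is mounted at the origin on the work surface. World frame = base frame: x ahead of the robot, y to its left, z up, the work surface at z = 0. Lengths are in m, angles in rad, forces in N, time in s.
With the tool pointing down it reaches from about 0.25 to 0.85 m from the base axis. Payload 12.5 kg.
Tool frame: the origin (TCP) lies midway between the tips of the shut fingers; the grasp point (between the pads) lies 19 mm behind it (env.grasp_offset is the distance from the TCP to the grasp point, in m); z points along the fingers, y is the direction in which the jaws open and shut (so a half turn about z gives the same grasp; the last joint's range is limited). The gripper opens to 93 mm and grips with 3 to 60 N. Pads are 15 mm wide; open, the fingers measure 128 mm over their backs; the gripper's body (75 mm by 188 mm) begins 65 mm behind the grasp point.
Start: joints at [-1.259, 0.351, 1.652, -0, 1.139, -0.085], TCP at [0.213, -0.507, 0.219] pointing down, gripper open.
Joint ranges: [-2.75, 2.75], [-0.79, 2.1], [0.01, 2.65], [-1.57, 4.71], [0.07, 3.14], [-2.87, 2.87]. Speed limits (rad/s): [2.22, 2.22, 2.79, 3.14, 3.14, 3.14].

### API

Orientations are given as a unit quaternion [x, y, z, w].
In Python, from workcell import readout, cams, sign_off, env gives the robot as it stands. The module is installed in compiled form; this text tells all that it offers.
- The arm moves only by the tool arm_command, never from a script. Its argument "moves" is a list of rows, each an object of numbers: "x", "y", "z": the shift along the world's x, y, z as a fraction of full scale; "twist": the turn about the world's z as a fraction of full scale; "fingers": the opening, from 0 (shut) to 1 (fully open). A call has 1 to 5 rows; each row is the pose to reach, as a shift and turn from the pose measured when the call began; what a row does not reach only later rows make up. Full scale, the value 1, is 0.08 m for a shift and 90 degrees for a turn. A row lasts 1/8 s, in which the tool goes at most 62.5 mm and 10.7 degrees, less where a joint would pass 70% of its speed; a pose out of reach is approached as far as the arm can. A call with a number of a shift or a turn outside -1 to 1 is refused whole. A call with a gripper value outside its range is refused whole. The fingers move at their own pace and stop on an object; "squeeze" is the grip in N (left out, the last holds). Time passes only in rows, so rows that repeat a pose let the fingers close. It gives the time, the measured TCP pose, the force and the opening at its end, in the units of the state.
- readout.observe(): the state, without advancing time (a new reading comes with each control period).
- cams.get_image(name): name is "side" or "top"; returns a dict with "pixels" (420x560x3 uint8, red, green, blue), "vertical_fov" (degrees; the focal length in pixels is half the picture's height over the tangent of half this angle, whatever the lens; pixels are square), "cx", "cy" (the principal point, pixels), "world_from_camera" (4x4, takes a point from camera to world coordinates). Camera axes: x right, y up, looking along -z (the intrinsics and any distortion apply to the point x, -y, -z); pixel columns grow to the right and rows downward; lengths in m; the calibration is good to about 2 mm. A picture is of the moment at which its call begins. There is no depth.
- sign_off(): hands the job in, once; it reports no verdict.
The state is a dict: "time": time; "joint_positions": joint angles; "qd": joint speeds; "effort": joint torques, N m; "tool_pos": TCP position; "tcp_rot": TCP orientation; "force": force on the tool from outside, world axes, zero at the start; "moment": the same for the moment, N m; "opening": finger opening in m.
Only numpy, scipy, OpenCV 4.12 (cv2) and the standard library are available. Lean on these libraries where they do the work, as an engineer would, in place of code of your own. Each camera call takes 0.05 s, during which the arm holds its last target.

### The job

Take the opened air cleaner apart from the top down, one piece at a time: stand the nozzle in the middle of the hexagonal grey pad, then lay the round canister in the middle of the round pad, then the square fan in the middle of the square pad. Last, swing the retaining tab a quarter turn aside by its black pin, leave it there, then lift the filter out of its frame and lay it in the middle of the long pad, along the pad's length. Everything ends flat on its pad, the same way up as it was.

Things in the scene. Friction and masses are not known exactly. Their poses are not given: they have to be found in the camera images.
- nozzle: white plastic inlet nozzle, top of the stack: hexagonal foot 32 mm across flats, 8 mm high, with a round upright tube of diameter 22 mm above it, 34 mm high in all; 25 to 60 g. Stands loose on the canister at the start. Origin: centre of its underside, z up.
- canister: round aluminium canister with a perforated top, second from the top: diameter 44 mm, 16 mm high; 40 to 85 g. Lies loose on the fan. Origin: centre of its underside, z up.
- fan: square black fan, third from the top: 52 x 52 mm, 20 mm high, sides along its x and y; a solid body to the fingers; 60 to 130 g. Lies loose on the filter, turned a little at most against it. Origin: centre of its underside, z up.
- filter: paper filter in a white frame, 56 (x) x 130 (y) x 24 mm high, 100-200 g, solid to the fingers. Starts under the stack in the white unit (fixed box 120 x 220 mm, 30 mm high, same centre and axes), 30 mm above the table, 2 mm play. Corner posts 16 mm high and end walls hold it; the middle 90 mm of its long sides is open for fingers. The tab is over its -y end. Origin: centre of underside, z up.
- pad_hex: hexagonal grey plastic pad with a thin black hexagonal line, 58 mm across flats, 4 mm thick, fixed: place of the nozzle. Origin: centre of its underside.
- pad_round: round grey plastic pad with a thin black circle line, diameter 72 mm, 4 mm thick, fixed: place of the canister. Origin: centre of its underside.
- pad_square: square grey plastic pad with a thin black square line, 78 x 78 mm, 4 mm thick, fixed: place of the fan. Origin: centre of its underside, x and y along its sides.
- pad_long: oblong grey plastic pad with a thin black oblong line, 82 mm (its x) by 156 mm (its y), 4 mm thick, fixed: place of the filter. Origin: centre of its underside.
- tab (a joint): steel tab (bar 56 mm long, 5 thick) on an upright pivot 82 mm from the seated filter's centre toward its -y. At 0 it lies along the filter's length, its end 11 mm over the filter; grows counter-clockwise from above (outer pin goes from -y toward the filter's +x). Stops -0.15 and 1.7; aside is about 1.57, over 1.2 frees the filter. Light friction, stays where left.
- tab_pin (a point): middle of the black pin on the tab's outer end, 26 mm from the pivot: upright, round, diameter 10 mm, 22 mm high, its foot (the tab's top) 11 mm below this point, its top 11 mm above; pinch or push it.
Mind the look-alikes: they are no part of the job. Leave any red look-alike of the pad_round alone.

How it is judged:
By the outcome, as a careful person would: the job done as asked, in the order asked, and still so for the second after the job is handed in, with the robot touching nothing.
It also fails if it takes over 115 s, if anything falls off the work surface, if the arm or the gripper's body presses on something with over 40 N, if the wrist force passes 120 N, or if a joint passes its speed limit or range.

## Working session

There is one attempt and no reset: what is moved stays moved. The work goes in short steps, Python scripts to look and compute and a tool call to move; the robot and the scene stay as the last step left them, time stands still between calls to the robot, and variables do not carry over. Pictures are saved under pics/ and viewed, and the job is handed in when it is done.

Besides the shell and the picture viewer there is one more tool, called after "Emit:" by a JSON object that holds its "api" and its "payload", one argument or row to a line. arm_command: Moves the arm, as the interface text tells. Its arguments: {"type":"object","properties":{"moves":{"type":"array","items":{"type":"object","properties":{"x":{"type":"number"},"y":{"type":"number"},"z":{"type":"number"},"twist":{"type":"number"},"fingers":{"type":"number"}}}},"squeeze":{"type":"number"}},"required":["moves"]}

```bash
mkdir -p pics; cat > h.py <<'E'
import numpy as np, cv2
from workcell import readout, cams, sign_off, env
def grab(n,tag):
    d=cams.get_image(n); cv2.imwrite(f'pics/{tag}.png',d['pixels'][:,:,::-1]); 
    import pickle; pickle.dump(d,open(f'pics/{tag}.pkl','wb')); return d
E
python3 - <<'E'
from h import *
for n in('side','top'):
    d=grab(n,n+'0'); print({k:v for k,v in d.items() if k!='pixels'})
print(readout.observe()); print(env.grasp_offset,[a for a in dir(env) if a[0]!='_'])
E
```

```text
{'vertical_fov': 50.43980126385525, 'cx': 274.5771864320949, 'cy': 208.70488979176648, 'world_from_camera': array([[ 0.98930138,  0.08317425, -0.11985334,  0.44234229],
       [-0.1458434 ,  0.54396916, -0.82633362, -0.90779955],
       [-0.00353316,  0.83497281,  0.55027986,  0.62992425],
       [ 0.        ,  0.        ,  0.        ,  1.        ]])}
{'vertical_fov': 53.50286715563968, 'cx': 280.27100943890787, 'cy': 208.52652503641534, 'world_from_camera': array([[ 0.00863366,  0.98941544, -0.14485351,  0.45240828],
       [-0.9997233 ,  0.01171034,  0.0204007 , -0.03652378],
       [ 0.02188105,  0.1446373 ,  0.98924278,  0.90019019],
       [ 0.        ,  0.        ,  0.        ,  1.        ]])}
{'time': 0.1, 'joint_positions': array([-1.25862420e+00,  3.51178262e-01,  1.65233849e+00, -5.96532757e-06,
        1.13913125e+00, -8.45840680e-02]), 'qd': array([ 2.82521223e-03, -7.77630569e-04, -3.21871530e-04,  1.29980513e-03,
        1.51659674e-05,  6.17351149e-04]), 'effort': array([ 5.30772013e-04, -4.98028851e+01, -2.85703719e+01,  7.00358511e-02,
        2.38607236e-02, -1.31293044e-05]), 'tool_pos': array([ 0.21247063, -0.50696748,  0.21816572]), 'tcp_rot': array([ 9.80387128e-01,  1.97080696e-01, -6.26078607e-05, -5.23956558e-04]), 'force': array([0.56006441, 0.56435749, 0.22239065]), 'moment': array([0.00840205, 0.01143474, 0.00089865]), 'opening': 0.09295655553451009}
0.0188 ['IKError', 'grasp_offset']
```

View pics/side0.png

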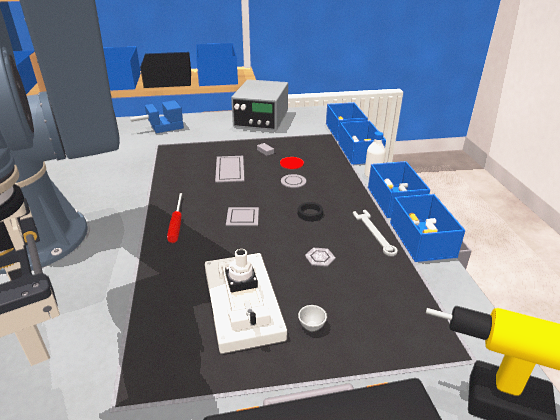

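View pics/top0.png

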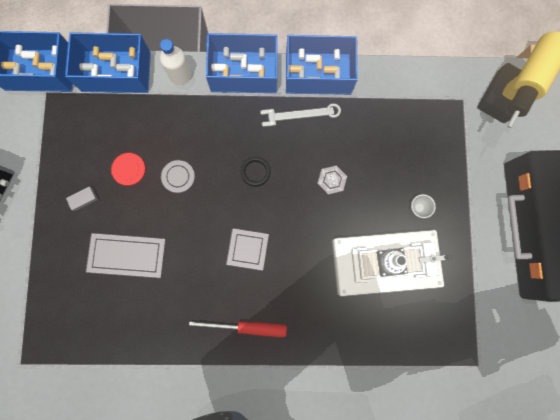

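The top view shows the unit at (388,263) with the stack on it and the tab pin at about (437,258). Candidates for each place:
- **Round pad:** grey with a circle line at (178,176). Look-alikes are the red disc (128,169), the black ring (256,171) and the bowl (423,206).
- **Hex pad:** grey at (332,180).
- **Square pad:** (248,249). The grey block at (81,198) is not a pad.
- **Long pad:** (126,256).

I'll check these in close crops.

```bash
cat >> h.py <<'E'
import pickle
def load(t): return pickle.load(open(f'pics/{t}.pkl','rb'))
def K(d):
    h=d['pixels'].shape[0]; return h/2/np.tan(np.radians(d['vertical_fov'])/2)
def ray(d,u,v):
    f=K(d); r=np.array([(u-d['cx'])/f,-(v-d['cy'])/f,-1.]); T=d['world_from_camera']; r=T[:3,:3]@r
    return T[:3,3],r/np.linalg.norm(r)
def onz(d,u,v,z):
    o,r=ray(d,u,v); return o+r*(z-o[2])/r[2]
def tri(d1,p1,d2,p2):
    o1,r1=ray(d1,*p1);o2,r2=ray(d2,*p2)
    A=np.stack([r1,-r2],1); s=np.linalg.lstsq(A,o2-o1,rcond=None)[0]
    a=o1+r1*s[0];b=o2+r2*s[1]; return (a+b)/2,np.linalg.norm(a-b)
def proj(d,P):
    T=d['world_from_camera'];p=T[:3,:3].T@(np.asarray(P)-T[:3,3]);f=K(d);return np.array([d['cx']-f*p[0]/p[2],d['cy']+f*p[1]/p[2]])
def crop(d,x0,y0,x1,y1,s,tag):
    cv2.imwrite(f'pics/{tag}.png',cv2.resize(d['pixels'][y0:y1,x0:x1,::-1],None,fx=s,fy=s,interpolation=cv2.INTER_CUBIC))
E
python3 - <<'E'
from h import *
t=load('top0');s=load('side0')
crop(t,320,220,460,310,5,'c1');crop(s,195,235,295,360,4.6,'c2')
crop(t,80,140,360,290,2.8,'c3');crop(s,200,130,350,280,3.9,'c4')
E
```

```text
(no output)
```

View pics/c1.png

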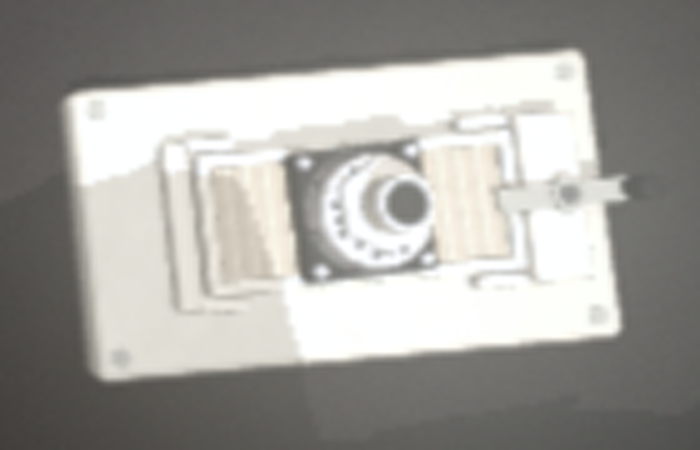

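View pics/c2.png

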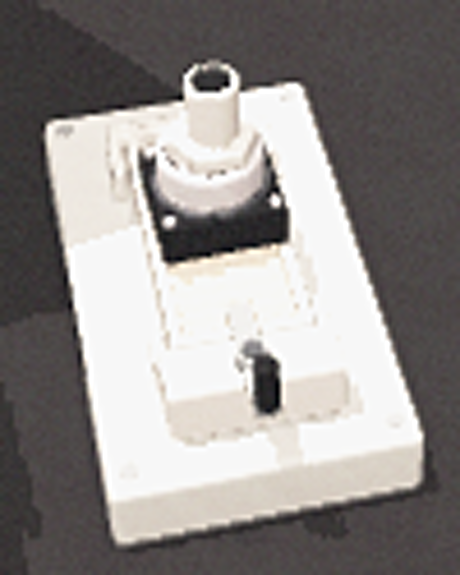

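View pics/c3.png

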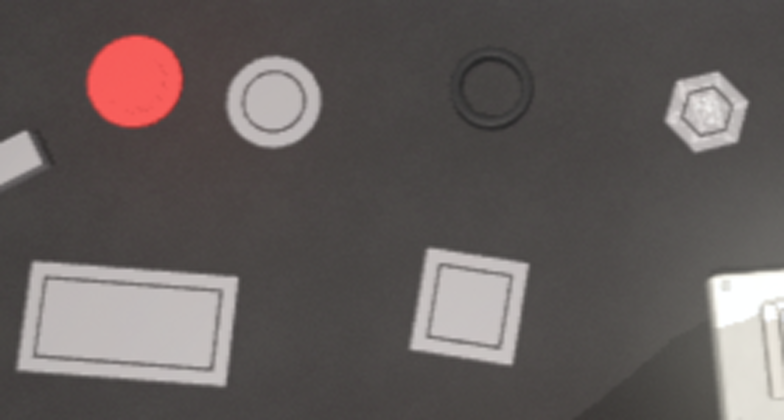

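View pics/c4.png

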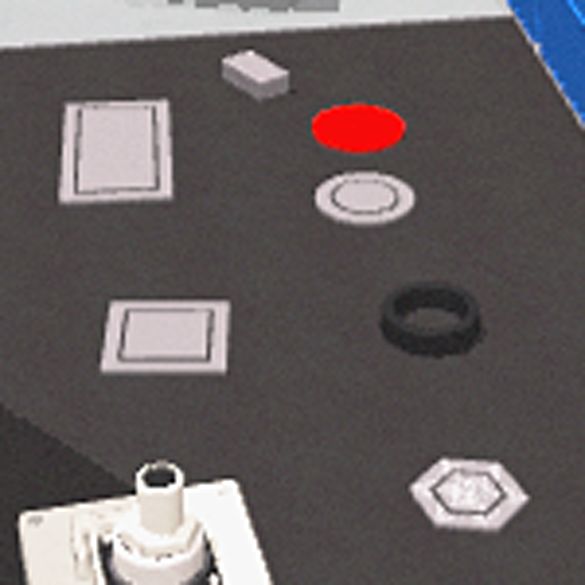

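```bash
cat > pads.py <<'E'
from h import *
t=load('top0');s=load('side0')
def mask(d,seed,r,thr):
    g=cv2.cvtColor(d['pixels'],cv2.COLOR_RGB2GRAY); m=np.zeros_like(g)
    x,y=seed; m[y-r:y+r,x-r:x+r]=(g[y-r:y+r,x-r:x+r]>thr)*255
    cs,_=cv2.findContours(m,cv2.RETR_EXTERNAL,cv2.CHAIN_APPROX_NONE)
    c=max(cs,key=cv2.contourArea); f=np.zeros_like(g); cv2.drawContours(f,[c],-1,255,-1); return c[:,0,:].astype(float),f
for n,pt,ps,rt,rs in[('hex',(332,180),(319,257),22,22),('round',(178,176),(293,181),24,14),('square',(248,249),(242,216),30,22),('long',(126,256),(230,168),48,24)]:
    ct,ft=mask(t,pt,rt,110); cs,fs=mask(s,ps,rs,110)
    W=np.array([onz(t,*p,0.004)[:2] for p in ct]); 
    V=np.array([onz(s,*p,0.004)[:2] for p in cs])
    def cen(Q):
        M=cv2.moments(Q.astype(np.float32)[:,None]*1000); return np.array([M['m10'],M['m01']])/M['m00']
    R=cv2.minAreaRect(W.astype(np.float32)*1000)
    mt=cv2.moments(ft,True);ms=cv2.moments(fs,True)
    p,e=tri(t,(mt['m10']/mt['m00'],mt['m01']/mt['m00']),s,(ms['m10']/ms['m00'],ms['m01']/ms['m00']))
    print(n,'top',cen(W).round(1),'side',cen(V).round(1),'tri',(p*1000).round(1),'gap',round(e*1000,1),'rect',[np.round(v,1) for v in R])
E
python3 pads.py
```

```text
hex top [ 649.9 -168.2] side [ 648.9 -169.7] tri [ 649.8 -168.4    2.2] gap 0.8 rect [array([ 649.8, -168.4]), array([67.1, 59.1]), np.float64(44.7)]
round top [653.2 170.9] side [651.3 168.7] tri [652.7 171.4   2. ] gap 1.5 rect [array([653.1, 170.6]), array([71.6, 72.2]), np.float64(0.8)]
square top [495.5  15. ] side [494.4  13. ] tri [494.8  15.2   1.4] gap 0.9 rect [array([495.6,  15.1]), array([80.7, 80. ]), np.float64(81.7)]
long top [480.1 273. ] side [478.3 271.2] tri [479.  274.7  -0.5] gap 1.8 rect [array([480.2, 273.1]), array([158.7,  83.7]), np.float64(86.2)]
```

```bash
cat > st.py <<'E'
from h import *
t=load('top0');s=load('side0')
T=lambda u,v:((u+.5)/5-.5+320,(v+.5)/5-.5+220)
S=lambda u,v:((u+.5)/4.6-.5+195,(v+.5)/4.6-.5+235)
pr=[('tube',(407,201),(212,76)),('pintop',(650,187),(263,360)),('pivot',(568,193),(250,346)),
('screwA',(303,162),(148,160)),('screwB',(411,148),None),('screwC',(428,259),(276,201)),('screwD',(321,272),(168,221)),
('u1',(95,108),(66,131)),('u2',(564,72),(396,420)),('u3',(598,315),(129,470)),('u4',(121,358),(283,98))]
for n,a,b in pr:
    if b is None: continue
    p,e=tri(t,T(*a),s,S(*b)); print(n,(p*1000).round(1),'gap',round(e*1000,1))
print()
# unit screws on z=.03
U={n:onz(t,*T(*p),.030)*1000 for n,p in dict(a=(95,108),b=(564,72),c=(598,315),d=(121,358)).items()}
for k,v in U.items(): print(k,v.round(1))
c=sum(U.values())/4; print('unit c',c.round(1)); 
for a,b in('ab','dc'): d=U[a]-U[b]; print(np.degrees(np.arctan2(d[1],d[0]))-90,np.linalg.norm(d))
for a,b in('da','cb'): d=U[b]-U[a]; print(np.degrees(np.arctan2(d[1],d[0])),np.linalg.norm(d))
US=[onz(s,*S(*p),.030)*1000 for p in((66,131),(283,98),(396,420),(129,470))]; print('side unit c',(sum(US)/4).round(1))
F={n:onz(t,*T(*p),.074)*1000 for n,p in dict(A=(303,162),B=(411,148),C=(428,259),D=(321,272)).items()}
print('fan c',(sum(F.values())/4).round(1),[ (F['A']-F['C']).round(1),(F['B']-F['D']).round(1)])
for a,b in('AB','DC'): d=F[a]-F[b]; print('fan yaw',np.degrees(np.arctan2(d[1],d[0]))-90,np.linalg.norm(d))
for a,b in('DA','CB'): d=F[b]-F[a]; print('fan yaw',np.degrees(np.arctan2(d[1],d[0])))
print('tube at .124',onz(t,*T(407,201),.124)*1000,onz(s,*S(212,76),.124)*1000)
print('pin at .1',onz(t,*T(650,187),.103)*1000,onz(s,*S(263,360),.103)*1000)
E
python3 st.py
```

```text
tube [ 472.  -277.8  125.2] gap 0.4
pintop [ 479.4 -387.9   81.7] gap 0.7
pivot [ 476.9 -362.5   63.1] gap 1.4
screwA [ 466.6 -254.9   67.1] gap 44.4
screwC [ 471.9 -301.3   79. ] gap 42.2
screwD [ 447.9 -267.3   42.3] gap 5.4
u1 [ 460.5 -181.3   30.8] gap 103.3
u2 [ 529.4 -376.2   29.3] gap 0.0
u3 [ 428.1 -385.7   29.8] gap 0.7
u4 [ 458.5 -189.6   44.1] gap 97.4

a [ 512.1 -177.2   30. ]
b [ 529.3 -375.9   30. ]
c [ 428.4 -385.7   30. ]
d [ 409.4 -186.8   30. ]
unit c [ 469.8 -281.4   30. ]
4.942897983949678 199.44974638506443
5.463729257817008 199.79606125684168
5.303105416268705 103.19974681620893
5.500600140267408 101.38634505955491
side unit c [ 468.6 -282.7   30. ]
fan c [ 469.8 -277.2   74. ] [array([37.7, 48.6,  0. ]), array([ 49.1, -37.3,   0. ])]
fan yaw 7.826425587889204 43.75283438508928
fan yaw 7.258960970646541 42.969585817191465
fan yaw 7.924889318222277
fan yaw 6.899810495916089
tube at .124 [ 472.25240442 -278.17846746  124.        ] [ 471.88988274 -276.33432569  124.        ]
pin at .1 [ 478.98269695 -378.765904    103.        ] [ 477.58906501 -408.07062137  103.        ]
```

The corners and screws match the text: unit top at 30 mm, tube top at 125 mm and pin top at 82 mm. The mismatched pairings (u1/u4, screws A/C) show large gaps, so I'm discarding them. Unit centre is (469.5,-282) with yaw +5.3°, fan yaw is about 7.5° and the nozzle is at (472,-277.5). Now I'll move over the nozzle.

Emit:
{"api": "arm_command", "payload": {
  "moves": [
    {"x": 0.5, "y": 0.45, "twist": 0.11, "fingers": 0.7},
    {"x": 1, "y": 0.9, "twist": 0.22},
    {"x": 1, "y": 0.9, "twist": 0.22}
  ],
  "squeeze": 15
}}

```text
$.moves[0]: bad value
```

Emit:
{"api": "arm_command", "payload": {
  "moves": [
    {"x": 0.5, "y": 0.45, "twist": 0.11, "fingers": 0.7},
    {"x": 1, "y": 0.9, "twist": 0.22},
    {"x": 1, "y": 0.9, "twist": 0.22}
  ]
}}

```text
$.moves[0]: bad value
```

Emit:
{"api": "arm_command", "payload": {
  "moves": [
    {"x": 0.5, "y": 0.45, "twist": 0.11, "fingers": 0.7},
    {"x": 1, "y": 0.9, "twist": 0.22},
    {"x": 1, "y": 0.9, "twist": 0.22}
  ]
}}

```text
$.moves[0]: bad value
```

Emit:
{"api": "arm_command", "payload": {
  "moves": [
    {"x": 0.5, "y": 0.45, "z": 0, "twist": 0.11, "fingers": 0.7},
    {"x": 1, "y": 0.9, "z": 0, "twist": 0.22, "fingers": 0.7},
    {"x": 1, "y": 0.9, "z": 0, "twist": 0.22, "fingers": 0.7}
  ],
  "squeeze": 15
}}

```text
time: 0.48
tool_pos: [0.2942, -0.433, 0.218]
tcp_rot: [0.931, 0.365, -0.0, -0.001]
force: [-0.7, -0.4, 0.0]
opening: 0.0679
```

Emit:
{"api": "arm_command", "payload": {
  "moves": [
    {"x": 0.5, "y": 0.45, "z": 0, "twist": 0.11, "fingers": 0.7},
    {"x": 1, "y": 0.9, "z": 0, "twist": 0.22, "fingers": 0.7},
    {"x": 1, "y": 0.9, "z": 0, "twist": 0.22, "fingers": 0.7}
  ]
}}

```text
time: 0.85
tool_pos: [0.3755, -0.3597, 0.2179]
tcp_rot: [0.853, 0.521, -0.0, -0.001]
force: [-0.4, -0.4, 0.1]
opening: 0.0649
```

Emit:
{"api": "arm_command", "payload": {
  "moves": [
    {"x": 0.5, "y": 0.45, "z": 0, "twist": 0.11, "fingers": 0.7},
    {"x": 1, "y": 0.9, "z": 0, "twist": 0.22, "fingers": 0.7},
    {"x": 1, "y": 0.9, "z": 0, "twist": 0.22, "fingers": 0.7}
  ]
}}

```text
time: 1.23
tool_pos: [0.4565, -0.2871, 0.2176]
tcp_rot: [0.751, 0.661, -0.0, -0.001]
force: [-0.1, -0.4, 0.2]
opening: 0.0653
```

Emit:
{"api": "arm_command", "payload": {
  "moves": [
    {"x": 0.19, "y": 0.12, "z": 0, "twist": 0.1, "fingers": 0.7},
    {"x": 0.19, "y": 0.12, "z": -0.2, "twist": 0.16, "fingers": 0.7},
    {"x": 0.19, "y": 0.12, "z": -0.5, "twist": 0.16, "fingers": 0.7},
    {"x": 0.19, "y": 0.12, "z": -0.8, "twist": 0.16, "fingers": 0.7},
    {"x": 0.19, "y": 0.12, "z": -0.8, "twist": 0.16, "fingers": 0.7}
  ]
}}

```text
time: 1.85
tool_pos: [0.4699, -0.2786, 0.1522]
tcp_rot: [0.663, 0.748, -0.001, -0.003]
force: [0.7, 0.1, 0.6]
opening: 0.0655
```

```bash
python3 - <<'E'
from h import *
s=grab('side','side1'); crop(s,170,190,320,330,4,'c5'); t=grab('top','top1');crop(t,320,200,460,310,5,'c6')
o=readout.observe();print(o['tool_pos'],o['tcp_rot'])
E
```

```text
[ 0.47122006 -0.27875586  0.15420752] [ 6.62835681e-01  7.48764235e-01 -5.70127457e-04 -8.09557466e-04]
```

View pics/c5.png

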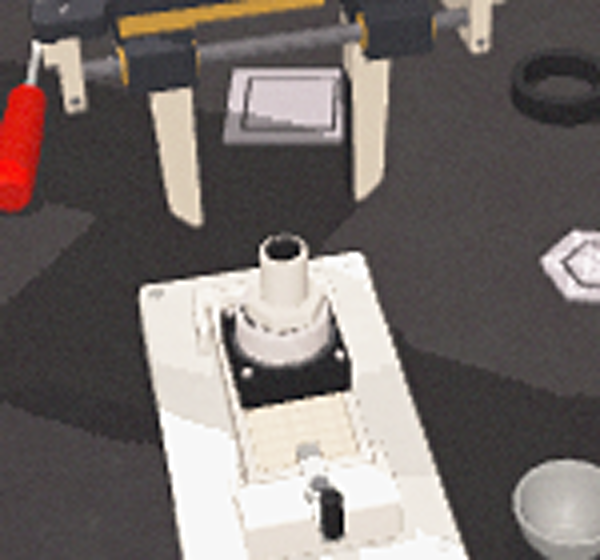

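View pics/c6.png

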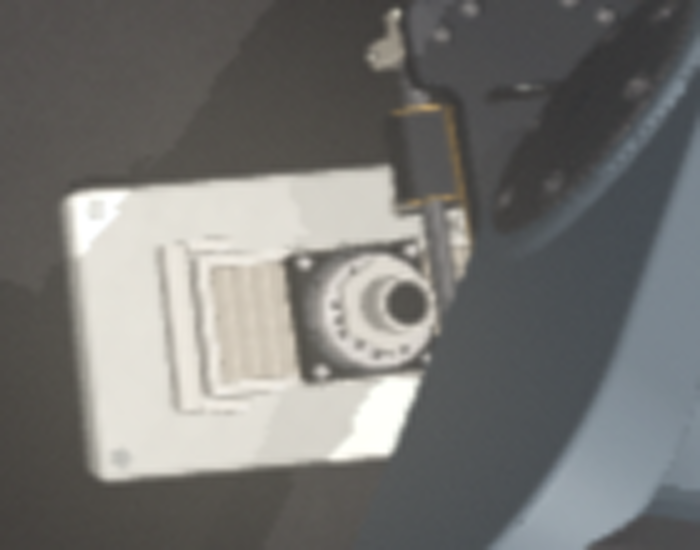

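The fingers straddle the tube symmetrically, with fingertips at (195,222) and (365,195) in the crop and the tube at (285,245). Next I'll descend and grip the tube.

Emit:
{"api": "arm_command", "payload": {
  "moves": [
    {"x": 0.01, "y": 0.01, "z": -0.3, "twist": 0, "fingers": 0.7},
    {"x": 0.01, "y": 0.01, "z": -0.5, "twist": 0, "fingers": 0.7},
    {"x": 0.01, "y": 0.01, "z": -0.64, "twist": 0, "fingers": 0.7},
    {"x": 0.01, "y": 0.01, "z": -0.64, "twist": 0, "fingers": 0.7},
    {"x": 0.01, "y": 0.01, "z": -0.64, "twist": 0, "fingers": 0.7}
  ]
}}

```text
time: 2.58
tool_pos: [0.4723, -0.2782, 0.1036]
tcp_rot: [0.663, 0.749, -0.001, -0.0]
force: [0.2, -1.1, -0.3]
opening: 0.0653
```

Emit:
{"api": "arm_command", "payload": {
  "moves": [
    {"x": 0, "y": 0, "z": 0, "twist": 0, "fingers": 0.1},
    {"x": 0, "y": 0, "z": 0, "twist": 0, "fingers": 0.1},
    {"x": 0, "y": 0, "z": 0, "twist": 0, "fingers": 0.1},
    {"x": 0, "y": 0, "z": 0, "twist": 0, "fingers": 0.1},
    {"x": 0, "y": 0, "z": 0, "twist": 0, "fingers": 0.1}
  ]
}}

```text
time: 3.2
tool_pos: [0.4723, -0.2782, 0.1036]
tcp_rot: [0.663, 0.749, -0.001, -0.0]
force: [0.0, 0.6, 0.8]
opening: 0.0217
```

Emit:
{"api": "arm_command", "payload": {
  "moves": [
    {"x": 0, "y": 0, "z": 0.2, "twist": 0, "fingers": 0.1},
    {"x": 0, "y": 0, "z": 0.5, "twist": 0, "fingers": 0.1},
    {"x": 0.3, "y": 0.2, "z": 0.6, "twist": 0, "fingers": 0.1},
    {"x": 0.6, "y": 0.4, "z": 0.6, "twist": 0, "fingers": 0.1},
    {"x": 0.95, "y": 0.6, "z": 0.6, "twist": 0, "fingers": 0.1}
  ]
}}

```text
time: 3.82
tool_pos: [0.5492, -0.2298, 0.153]
tcp_rot: [0.663, 0.749, -0.0, 0.0]
force: [-0.6, -0.1, -1.1]
opening: 0.0219
```

Emit:
{"api": "arm_command", "payload": {
  "moves": [
    {"x": 0.3, "y": 0.2, "z": -0.1, "twist": 0, "fingers": 0.1},
    {"x": 0.6, "y": 0.4, "z": -0.3, "twist": 0, "fingers": 0.1},
    {"x": 0.9, "y": 0.6, "z": -0.5, "twist": 0, "fingers": 0.1},
    {"x": 0.9, "y": 0.6, "z": -0.5, "twist": 0, "fingers": 0.1}
  ]
}}

```text
time: 4.32
tool_pos: [0.6217, -0.1806, 0.1126]
tcp_rot: [0.662, 0.749, -0.001, -0.0]
force: [0.1, -0.6, -1.0]
opening: 0.0214
```

```bash
python3 - <<'E'
from h import *
s=grab('side','side2'); crop(s,170,130,400,320,3.4,'c7'); t=grab('top','top2');crop(t,250,100,460,310,2.8,'c8')
o=readout.observe();print(o['tool_pos'],o['tcp_rot'],o['opening'])
E
```

```text
[ 0.62101665 -0.18204235  0.11381488] [ 6.62821522e-01  7.48777232e-01 -4.38065978e-04  3.08902460e-04] 0.02138736885787936
```

View pics/c7.png

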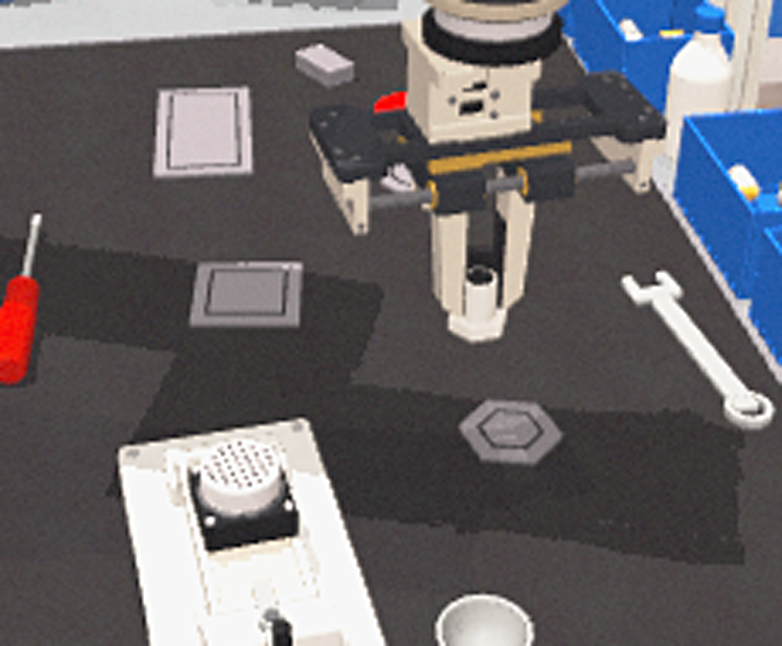

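View pics/c8.png

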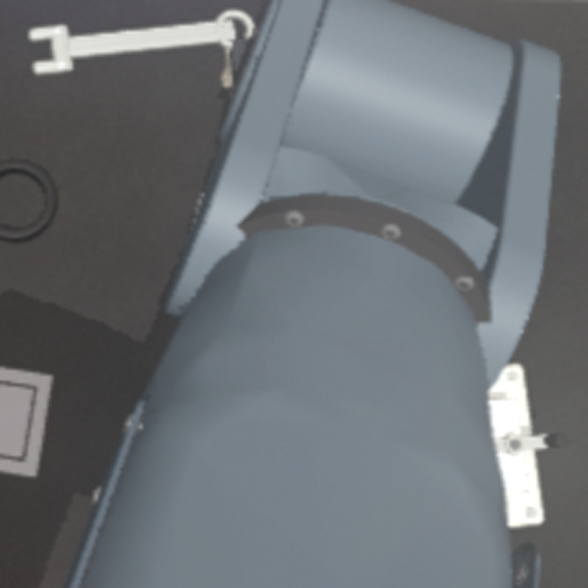

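The nozzle is gripped upright in the side view, with the tube top at crop (480,275). The canister is still on the fan. I'll check the nozzle's offset in the hand.

```bash
python3 - <<'E'
from h import *
s=load('side2'); print(onz(s,170+480/3.4,130+275/3.4,.1342), proj(s,[.621,-.182,.1342])*1)
E
```

```text
[ 0.62167964 -0.18232604  0.1342    ] [310.80970792 210.82163079]
```

Emit:
{"api": "arm_command", "payload": {
  "moves": [
    {"x": 0.2, "y": 0.1, "z": -0.3, "twist": 0, "fingers": 0.1},
    {"x": 0.36, "y": 0.165, "z": -0.6, "twist": 0, "fingers": 0.1},
    {"x": 0.36, "y": 0.165, "z": -0.9, "twist": 0, "fingers": 0.1},
    {"x": 0.36, "y": 0.165, "z": -0.9, "twist": 0, "fingers": 0.1},
    {"x": 0.36, "y": 0.165, "z": -0.9, "twist": 0, "fingers": 0.1}
  ]
}}

```text
time: 5.05
tool_pos: [0.6502, -0.1696, 0.0436]
tcp_rot: [0.663, 0.749, -0.0, 0.001]
force: [1.1, -0.5, 0.7]
opening: 0.0216
```

Emit:
{"api": "arm_command", "payload": {
  "moves": [
    {"x": -0.005, "y": 0.01, "z": -0.15, "twist": 0, "fingers": 0.1},
    {"x": -0.005, "y": 0.01, "z": -0.25, "twist": 0, "fingers": 0.1},
    {"x": -0.005, "y": 0.01, "z": -0.31, "twist": 0, "fingers": 0.1},
    {"x": -0.005, "y": 0.01, "z": -0.31, "twist": 0, "fingers": 0.1},
    {"x": -0.005, "y": 0.01, "z": -0.315, "twist": 0, "fingers": 0.1}
  ]
}}

```text
time: 5.68
tool_pos: [0.6499, -0.1688, 0.0185]
tcp_rot: [0.663, 0.749, -0.0, 0.001]
force: [-0.8, -1.5, -0.9]
opening: 0.0214
```

Emit:
{"api": "arm_command", "payload": {
  "moves": [
    {"x": 0, "y": 0, "z": 0, "twist": 0, "fingers": 0.4},
    {"x": 0, "y": 0, "z": 0, "twist": 0, "fingers": 0.6},
    {"x": 0, "y": 0, "z": 0, "twist": 0, "fingers": 0.7},
    {"x": 0, "y": 0, "z": 0.2, "twist": 0, "fingers": 0.7},
    {"x": 0, "y": 0, "z": 0.6, "twist": 0, "fingers": 0.7}
  ]
}}

```text
time: 6.3
tool_pos: [0.6493, -0.1687, 0.0669]
tcp_rot: [0.663, 0.749, -0.0, 0.0]
force: [-0.5, -0.8, 0.6]
opening: 0.0641
```

Emit:
{"api": "arm_command", "payload": {
  "moves": [
    {"x": 0, "y": 0, "z": 0.4, "twist": 0, "fingers": 0.8},
    {"x": -0.2, "y": -0.1, "z": 0.9, "twist": 0, "fingers": 0.8},
    {"x": -0.6, "y": -0.3, "z": 1, "twist": 0, "fingers": 0.8},
    {"x": -0.95, "y": -0.5, "z": 1, "twist": 0, "fingers": 0.8}
  ]
}}

```text
time: 6.8
tool_pos: [0.573, -0.2092, 0.1493]
tcp_rot: [0.663, 0.749, 0.0, 0.002]
force: [-0.3, -0.1, -0.4]
opening: 0.0742
```

```bash
python3 - <<'E'
from h import *
s=grab('side','side3'); crop(s,195,235,345,345,5,'c9')
o=readout.observe();print(o['tool_pos'],o['tcp_rot'],o['opening'])
E
```

```text
[ 0.57014268 -0.21068389  0.14859208] [ 6.63408401e-01  7.48256690e-01 -7.30489158e-04  8.28283458e-04] 0.07426443497129041
```

View pics/c9.png

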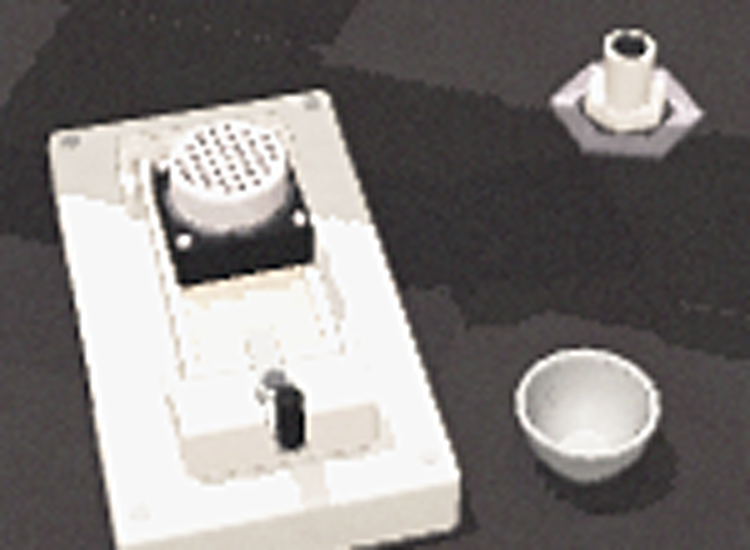

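View pics/side3.png

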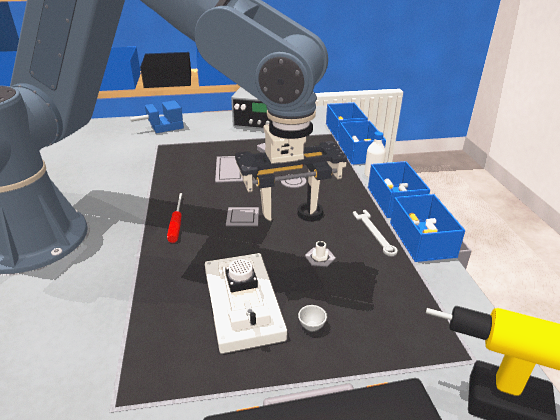

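The nozzle stands upright on the hex pad (crop 630,85). The canister's top disc centre is at crop (229,156).

```bash
python3 - <<'E'
from h import *
s=load('side3'); S=lambda u,v:((u+.5)/5-.5+195,(v+.5)/5-.5+235)
for p in((229,155),(170,157),(288,150),(228,118)): print(p,onz(s,*S(*p),.090)*1000)
print(onz(s,*S(630,44),.038)*1000)
t=load('top0')
# canister in first top picture: bright disc left/lower rim
T=lambda u,v:((u+.5)/5-.5+320,(v+.5)/5-.5+220)
for p in((320,213),(365,155),(375,270)): print(onz(t,*T(*p),.09)*1000)
E
```

```text
(229, 155) [ 469.81510755 -276.14553044   90.        ]
(170, 157) [ 448.21692825 -274.00558042   90.        ]
(288, 150) [ 491.63303557 -276.60589785   90.        ]
(228, 118) [ 471.19442624 -254.88481759   90.        ]
[ 649.54549366 -168.44290426   38.        ]
[ 468.18743292 -254.63235287   90.        ]
[ 490.77603528 -272.88487662   90.        ]
[ 446.50982514 -275.41974169   90.        ]
```

Emit:
{"api": "arm_command", "payload": {
  "moves": [
    {"x": -0.4, "y": -0.26, "z": 0, "twist": 0, "fingers": 0.8},
    {"x": -0.8, "y": -0.52, "z": 0, "twist": 0, "fingers": 0.8},
    {"x": -0.95, "y": -0.62, "z": -0.1, "twist": 0, "fingers": 0.8},
    {"x": -0.95, "y": -0.62, "z": -0.1, "twist": 0, "fingers": 0.8}
  ]
}}

```text
time: 7.35
tool_pos: [0.494, -0.2604, 0.1405]
tcp_rot: [0.664, 0.748, -0.001, 0.001]
force: [-0.3, 0.3, -0.1]
opening: 0.0742
```

```bash
python3 - <<'E'
from h import *
o=readout.observe();p=o['tool_pos'];print(p,(np.array([.4697,-.2765,.0765])-p)/.08)
E
```

```text
[ 0.49396964 -0.2603791   0.14049035] [-0.30337044 -0.2015113  -0.79987942]
```

Emit:
{"api": "arm_command", "payload": {
  "moves": [
    {"x": -0.3, "y": -0.2, "z": 0, "twist": 0, "fingers": 0.8},
    {"x": -0.3, "y": -0.2, "z": 0, "twist": 0, "fingers": 0.8},
    {"x": -0.3, "y": -0.2, "z": -0.3, "twist": 0, "fingers": 0.8},
    {"x": -0.3, "y": -0.2, "z": -0.55, "twist": 0, "fingers": 0.8},
    {"x": -0.3, "y": -0.2, "z": -0.65, "twist": 0, "fingers": 0.8}
  ]
}}

```text
time: 7.98
tool_pos: [0.4708, -0.2755, 0.0877]
tcp_rot: [0.664, 0.748, -0.001, 0.0]
force: [0.6, -0.7, 0.3]
opening: 0.0743
```

Emit:
{"api": "arm_command", "payload": {
  "moves": [
    {"x": 0, "y": 0, "z": -0.15, "twist": 0, "fingers": 0.8},
    {"x": 0, "y": 0, "z": -0.15, "twist": 0, "fingers": 0.8}
  ]
}}

```text
time: 8.22
tool_pos: [0.4709, -0.2751, 0.0751]
tcp_rot: [0.663, 0.748, -0.001, -0.0]
force: [0.1, 0.1, -0.2]
opening: 0.0745
```

```bash
python3 - <<'E'
from h import *
s=grab('side','side4'); crop(s,195,195,345,305,5,'c10')
o=readout.observe();p=o['tool_pos'];print(p,(np.array([.4697,-.2765,.0765])-p)/.08)
E
```

```text
[ 0.47097541 -0.2753623   0.07562667] [-0.01594267 -0.0142213   0.01091662]
```

View pics/c10.png

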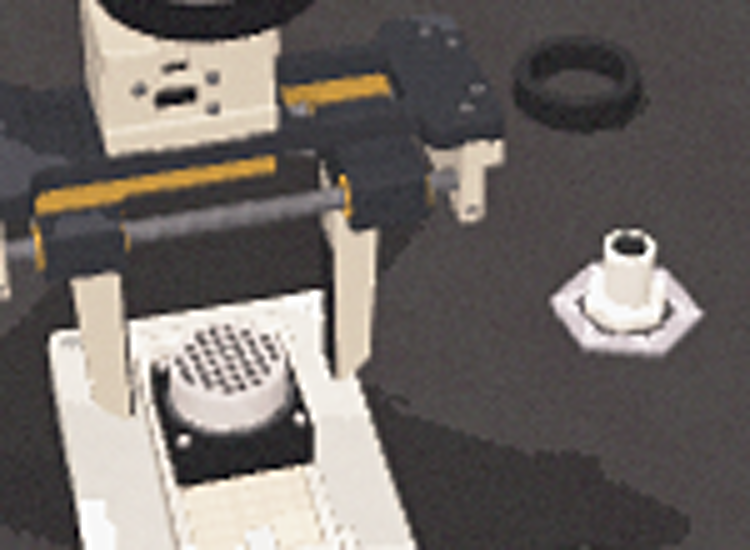

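Fingers straddle the canister evenly in the side view, just above the fan's top. Closing now.

Emit:
{"api": "arm_command", "payload": {
  "moves": [
    {"x": -0.015, "y": -0.015, "z": 0.01, "twist": 0, "fingers": 0.6},
    {"x": -0.015, "y": -0.015, "z": 0.01, "twist": 0, "fingers": 0.35},
    {"x": -0.015, "y": -0.015, "z": 0.01, "twist": 0, "fingers": 0.35},
    {"x": -0.015, "y": -0.015, "z": 0.01, "twist": 0, "fingers": 0.35},
    {"x": -0.015, "y": -0.015, "z": 0.01, "twist": 0, "fingers": 0.35}
  ]
}}

```text
time: 8.9
tool_pos: [0.4698, -0.2766, 0.0766]
tcp_rot: [0.663, 0.748, -0.001, 0.0]
force: [-0.5, 0.4, 3.1]
opening: 0.0436
```

Emit:
{"api": "arm_command", "payload": {
  "moves": [
    {"x": 0, "y": 0, "z": 0.1, "twist": 0, "fingers": 0.35},
    {"x": 0, "y": 0, "z": 0.25, "twist": 0, "fingers": 0.35},
    {"x": 0, "y": 0, "z": 0.4, "twist": 0, "fingers": 0.35},
    {"x": 0, "y": 0, "z": 0.4, "twist": 0, "fingers": 0.35}
  ]
}}

```text
time: 9.4
tool_pos: [0.4704, -0.277, 0.1099]
tcp_rot: [0.663, 0.748, -0.001, 0.001]
force: [0.8, -0.1, -1.4]
opening: 0.0434
```

```bash
python3 - <<'E'
from h import *
s=grab('side','side5'); crop(s,195,175,345,305,4.5,'c11')
o=readout.observe();p=o['tool_pos'];print(p,o['opening'],(np.array([.6525,.1704,.0165])-p)/.08)
E
```

```text
[ 0.47005002 -0.27677275  0.10917251] 0.04362472022001735 [ 2.28062474  5.58965936 -1.1584064 ]
```

View pics/c11.png

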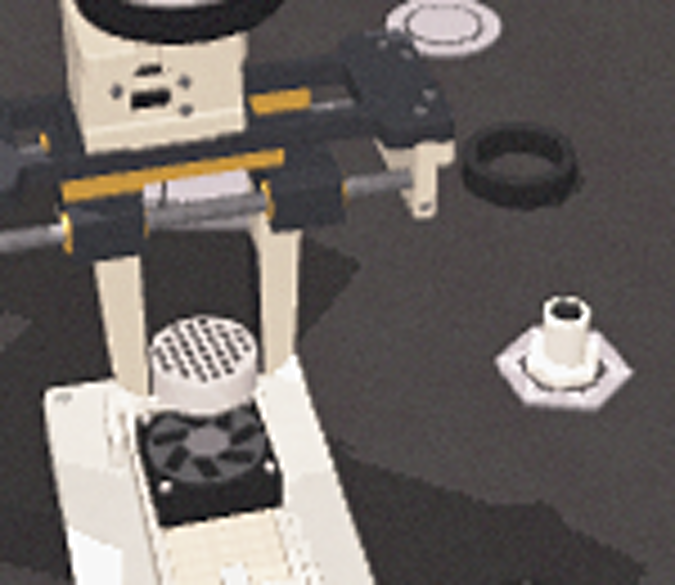

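The canister is held level and the fan stayed put. Carrying it to the round pad.

Emit:
{"api": "arm_command", "payload": {
  "moves": [
    {"x": 0.1, "y": 0.25, "z": 0.2, "twist": 0, "fingers": 0.35},
    {"x": 0.2, "y": 0.5, "z": 0.2, "twist": 0, "fingers": 0.35},
    {"x": 0.3, "y": 0.75, "z": 0.2, "twist": 0, "fingers": 0.35},
    {"x": 0.4, "y": 1, "z": 0.2, "twist": 0, "fingers": 0.35}
  ]
}}

```text
time: 9.95
tool_pos: [0.502, -0.196, 0.1248]
tcp_rot: [0.663, 0.748, -0.001, 0.0]
force: [0.5, 0.1, 0.8]
opening: 0.0433
```

Emit:
{"api": "arm_command", "payload": {
  "moves": [
    {"x": 0.1, "y": 0.3, "z": 0, "twist": 0, "fingers": 0.35},
    {"x": 0.25, "y": 0.65, "z": 0, "twist": 0, "fingers": 0.35},
    {"x": 0.4, "y": 1, "z": 0, "twist": 0, "fingers": 0.35}
  ]
}}

```text
time: 10.32
tool_pos: [0.5341, -0.1151, 0.1244]
tcp_rot: [0.664, 0.748, -0.001, 0.0]
force: [0.0, 0.3, -0.9]
opening: 0.0432
```

Emit:
{"api": "arm_command", "payload": {
  "moves": [
    {"x": 0.1, "y": 0.3, "z": 0, "twist": 0, "fingers": 0.35},
    {"x": 0.25, "y": 0.65, "z": 0, "twist": 0, "fingers": 0.35},
    {"x": 0.4, "y": 1, "z": 0, "twist": 0, "fingers": 0.35}
  ]
}}

```text
time: 10.7
tool_pos: [0.5662, -0.0341, 0.124]
tcp_rot: [0.664, 0.748, -0.001, -0.0]
force: [-0.4, 0.6, -0.6]
opening: 0.0433
```

Emit:
{"api": "arm_command", "payload": {
  "moves": [
    {"x": 0.1, "y": 0.3, "z": 0, "twist": 0, "fingers": 0.35},
    {"x": 0.25, "y": 0.65, "z": 0, "twist": 0, "fingers": 0.35},
    {"x": 0.4, "y": 1, "z": 0, "twist": 0, "fingers": 0.35}
  ]
}}

```text
time: 11.08
tool_pos: [0.5982, 0.0468, 0.1235]
tcp_rot: [0.664, 0.748, -0.001, -0.001]
force: [-0.4, 0.0, -0.2]
opening: 0.0434
```

Emit:
{"api": "arm_command", "payload": {
  "moves": [
    {"x": 0.1, "y": 0.3, "z": 0, "twist": 0, "fingers": 0.35},
    {"x": 0.25, "y": 0.65, "z": -0.1, "twist": 0, "fingers": 0.35},
    {"x": 0.4, "y": 1, "z": -0.3, "twist": 0, "fingers": 0.35},
    {"x": 0.4, "y": 1, "z": -0.3, "twist": 0, "fingers": 0.35}
  ]
}}

```text
time: 11.58
tool_pos: [0.6295, 0.1282, 0.0977]
tcp_rot: [0.663, 0.749, -0.002, -0.001]
force: [-0.0, -0.2, 0.5]
opening: 0.0437
```

```bash
python3 - <<'E'
from h import *
s=grab('side','side6'); crop(s,195,120,345,250,4.5,'c12')
o=readout.observe();p=o['tool_pos'];print(p,o['opening'],(np.array([.6525,.1704,.0070])-p)/.08)
E
```

```text
[0.62963495 0.12713778 0.09853403] 0.043101654827101286 [ 0.28581313  0.54077772 -1.14417537]
```

View pics/c12.png

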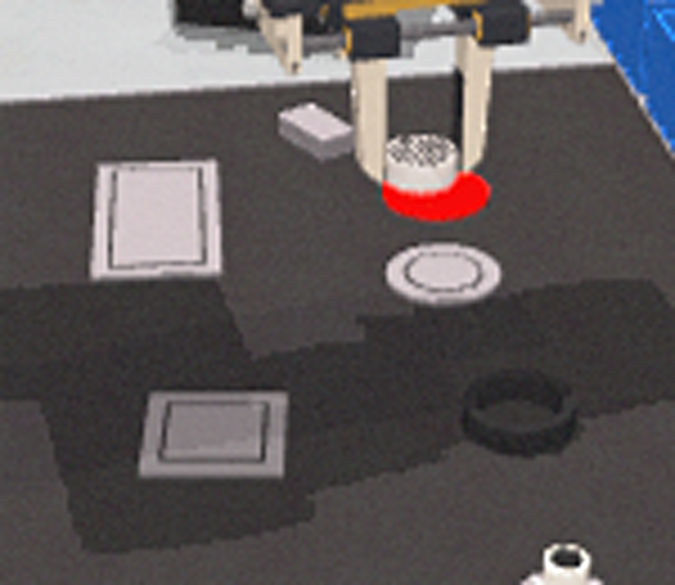

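The canister is held level at crop (423,150), with the grey round pad at (443,272). I'll check its offset in the hand, then lower it.

```bash
python3 - <<'E'
from h import *
s=load('side6'); 
for u,v in ((423,151),(387,150),(458,150)): print(onz(s,(u+.5)/4.5-.5+195,(v+.5)/4.5-.5+120,.112))
E
```

```text
[0.62955307 0.12425384 0.112     ]
[0.60918522 0.12871807 0.112     ]
[0.64978901 0.1224348  0.112     ]
```

Emit:
{"api": "arm_command", "payload": {
  "moves": [
    {"x": 0.15, "y": 0.3, "z": -0.1, "twist": 0, "fingers": 0.35},
    {"x": 0.29, "y": 0.54, "z": -0.4, "twist": 0, "fingers": 0.35},
    {"x": 0.29, "y": 0.54, "z": -0.75, "twist": 0, "fingers": 0.35},
    {"x": 0.29, "y": 0.54, "z": -0.9, "twist": 0, "fingers": 0.35},
    {"x": 0.29, "y": 0.54, "z": -0.9, "twist": 0, "fingers": 0.35}
  ]
}}

```text
time: 12.25
tool_pos: [0.6526, 0.1695, 0.0264]
tcp_rot: [0.663, 0.748, -0.002, -0.001]
force: [-0.1, -0.5, 0.1]
opening: 0.0432
```

```bash
python3 - <<'E'
from h import *
o=readout.observe();p=o['tool_pos'];print(p,o['opening'],(np.array([.6525,.1704,.0070])-p)/.08)
E
```

```text
[0.65255401 0.1695148  0.02641393] 0.04320236259169816 [-0.00067507  0.01106497 -0.24267407]
```

Emit:
{"api": "arm_command", "payload": {
  "moves": [
    {"x": 0, "y": 0.02, "z": -0.1, "twist": 0, "fingers": 0.35},
    {"x": 0, "y": 0.02, "z": -0.2, "twist": 0, "fingers": 0.35},
    {"x": 0, "y": 0.02, "z": -0.24, "twist": 0, "fingers": 0.35},
    {"x": 0, "y": 0.02, "z": -0.24, "twist": 0, "fingers": 0.35},
    {"x": 0, "y": 0.02, "z": -0.24, "twist": 0, "fingers": 0.35}
  ]
}}

```text
time: 12.88
tool_pos: [0.6527, 0.1711, 0.0074]
tcp_rot: [0.663, 0.748, -0.002, -0.001]
force: [-0.1, 0.6, -0.9]
opening: 0.0437
```

Emit:
{"api": "arm_command", "payload": {
  "moves": [
    {"x": 0, "y": 0, "z": 0, "twist": 0, "fingers": 0.6},
    {"x": 0, "y": 0, "z": 0, "twist": 0, "fingers": 0.7},
    {"x": 0, "y": 0, "z": 0, "twist": 0, "fingers": 0.7},
    {"x": 0, "y": 0, "z": 0.2, "twist": 0, "fingers": 0.7},
    {"x": 0, "y": 0, "z": 0.6, "twist": 0, "fingers": 0.7}
  ]
}}

```text
time: 13.5
tool_pos: [0.6522, 0.171, 0.0559]
tcp_rot: [0.663, 0.748, -0.003, -0.002]
force: [-0.4, 0.4, 0.8]
opening: 0.0647
```

Emit:
{"api": "arm_command", "payload": {
  "moves": [
    {"x": -0.1, "y": -0.2, "z": 0.6, "twist": 0, "fingers": 0.8},
    {"x": -0.25, "y": -0.6, "z": 0.8, "twist": 0, "fingers": 0.8},
    {"x": -0.4, "y": -1, "z": 0.8, "twist": 0, "fingers": 0.8}
  ]
}}

```text
time: 13.88
tool_pos: [0.6208, 0.0904, 0.1229]
tcp_rot: [0.663, 0.748, -0.001, -0.0]
force: [0.3, -0.1, -1.1]
opening: 0.0747
```

Emit:
{"api": "arm_command", "payload": {
  "moves": [
    {"x": -0.1, "y": -0.3, "z": 0, "twist": 0, "fingers": 0.8},
    {"x": -0.25, "y": -0.65, "z": 0, "twist": 0, "fingers": 0.8},
    {"x": -0.4, "y": -1, "z": 0, "twist": 0, "fingers": 0.8}
  ]
}}

```text
time: 14.25
tool_pos: [0.5887, 0.0095, 0.1242]
tcp_rot: [0.663, 0.748, -0.001, 0.0]
force: [-0.4, 0.5, -0.2]
opening: 0.0744
```

Emit:
{"api": "arm_command", "payload": {
  "moves": [
    {"x": -0.1, "y": -0.3, "z": 0, "twist": 0, "fingers": 0.8},
    {"x": -0.25, "y": -0.65, "z": 0, "twist": 0, "fingers": 0.8},
    {"x": -0.4, "y": -1, "z": 0, "twist": 0, "fingers": 0.8}
  ]
}}

```text
time: 14.62
tool_pos: [0.5565, -0.0714, 0.1254]
tcp_rot: [0.663, 0.748, -0.001, 0.001]
force: [0.7, -0.8, -0.6]
opening: 0.0745
```

```bash
python3 - <<'E'
from h import *
s=grab('side','side7'); crop(s,195,235,335,345,5.4,'c13');crop(s,225,130,345,220,6,'c13b')
t=grab('top','top7');crop(t,100,140,240,220,5.5,'c14')
o=readout.observe();p=o['tool_pos'];print(p,o['opening'])
E
```

```text
[ 0.55610718 -0.07241695  0.12529629] 0.07423670202651217
```

View pics/c13.png

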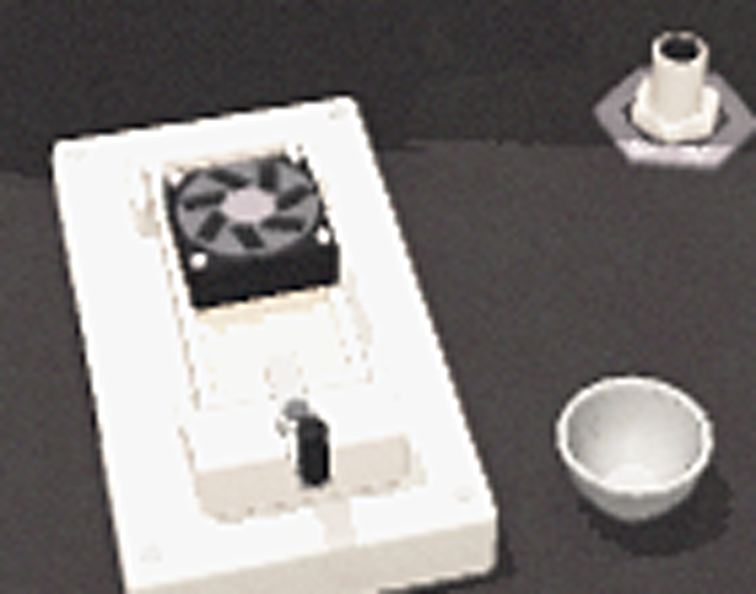

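View pics/c14.png

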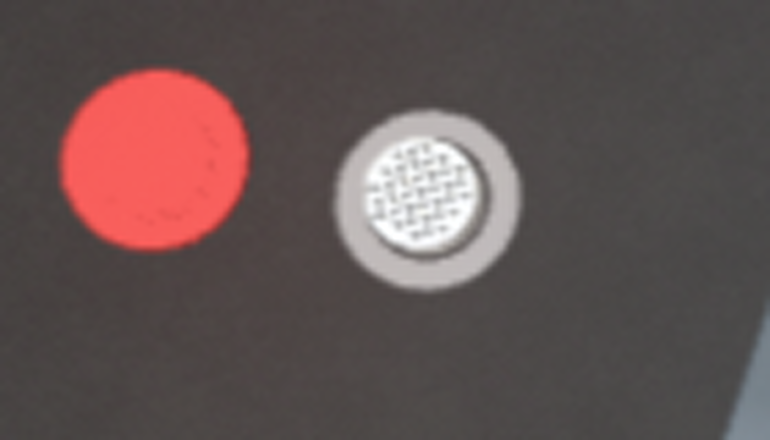

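View pics/c13b.png

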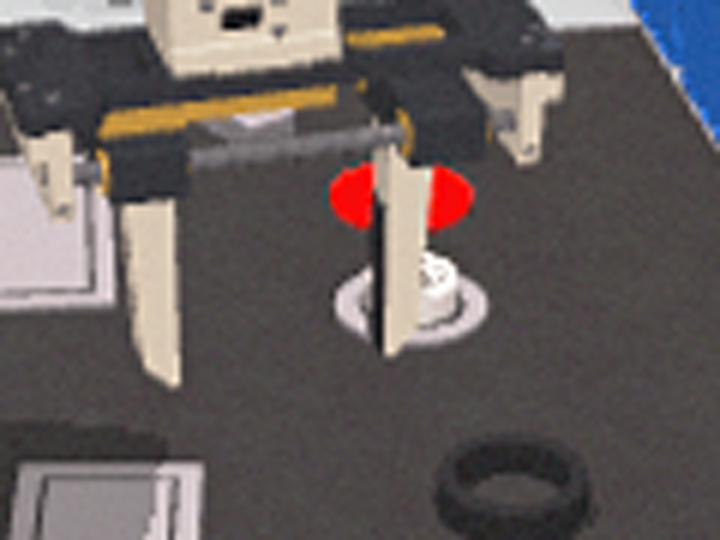

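The canister lies on the grey round pad (top crop 421,194) and the red disc is untouched. The fan's hub is at crop (242,205). Measuring both.

```bash
python3 - <<'E'
from h import *
t=load('top7');s=load('side7')
C=lambda u,v,k,x,y:((u+.5)/k-.5+x,(v+.5)/k-.5+y)
print('can',onz(t,*C(421,194,5.5,100,140),.02)*1000,'pad',onz(t,*C(428,200,5.5,100,140),.004)*1000)
S=lambda u,v:C(u,v,5.4,195,235)
F={k:onz(s,*S(*p),.074)*1000 for k,p in dict(A=(178,178),B=(298,155),C=(323,237),D=(199,260),H=(242,205)).items()}
for k in F: print(k,F[k].round(1))
print('c',((F['A']+F['B']+F['C']+F['D'])/4).round(1))
for a,b in('AD','BC'): d=F[a]-F[b]; print(np.degrees(np.arctan2(d[1],d[0]))-90)
for a,b in('BA','CD'): d=F[a]-F[b]; print(np.degrees(np.arctan2(d[1],d[0])))
o=readout.observe();p=o['tool_pos'];print((np.array([.4697,-.2765,.06])-p)/.08)
E
```

```text
can [651.7602785  169.80584868  20.        ] pad [652.98250096 170.6784329    4.        ]
A [ 446.2 -259.4   74. ]
B [ 488.9 -253.4   74. ]
C [ 493.  -297.2   74. ]
D [ 450.7 -302.2   74. ]
H [ 467.2 -276.8   74. ]
c [ 469.7 -278.    74. ]
6.031460510565495
5.391194141802103
7.973390220302294
6.7911121928905755
[-1.08008974 -2.55103813 -0.81620364]
```

Emit:
{"api": "arm_command", "payload": {
  "moves": [
    {"x": -0.1, "y": -0.25, "z": 0, "twist": 0, "fingers": 0.85},
    {"x": -0.25, "y": -0.6, "z": 0, "twist": 0, "fingers": 0.85},
    {"x": -0.4, "y": -0.95, "z": 0, "twist": 0, "fingers": 0.85}
  ]
}}

```text
time: 15.1
tool_pos: [0.5244, -0.1486, 0.1262]
tcp_rot: [0.664, 0.748, -0.001, 0.001]
force: [0.6, -0.2, 0.0]
opening: 0.079
```

Emit:
{"api": "arm_command", "payload": {
  "moves": [
    {"x": -0.1, "y": -0.25, "z": 0, "twist": 0, "fingers": 0.85},
    {"x": -0.25, "y": -0.6, "z": 0, "twist": 0, "fingers": 0.85},
    {"x": -0.4, "y": -0.95, "z": 0, "twist": 0, "fingers": 0.85}
  ]
}}

```text
time: 15.48
tool_pos: [0.4928, -0.2248, 0.1271]
tcp_rot: [0.664, 0.748, -0.0, 0.002]
force: [0.3, -0.2, -0.3]
opening: 0.079
```

```bash
python3 - <<'E'
from h import *
o=readout.observe();p=o['tool_pos'];print(p,(np.array([.4697,-.2774,.0565])-p)/.08,o['opening'])
E
```

```text
[ 0.49277259 -0.22484263  0.12707458] [-0.28840742 -0.65696717 -0.8821822 ] 0.07900833309577804
```

Emit:
{"api": "arm_command", "payload": {
  "moves": [
    {"x": -0.15, "y": -0.3, "z": 0, "twist": 0, "fingers": 0.85},
    {"x": -0.29, "y": -0.66, "z": 0, "twist": 0, "fingers": 0.85},
    {"x": -0.29, "y": -0.66, "z": -0.3, "twist": 0, "fingers": 0.85},
    {"x": -0.29, "y": -0.66, "z": -0.6, "twist": 0, "fingers": 0.85},
    {"x": -0.29, "y": -0.66, "z": -0.6, "twist": 0, "fingers": 0.85}
  ]
}}

```text
time: 16.1
tool_pos: [0.4694, -0.2768, 0.0785]
tcp_rot: [0.663, 0.748, -0.001, 0.001]
force: [-0.3, 0.6, -0.5]
opening: 0.079
```

```bash
python3 - <<'E'
from h import *
s=grab('side','side8'); crop(s,195,195,335,305,5.4,'c15')
o=readout.observe();p=o['tool_pos'];print(p,(np.array([.4697,-.2774,.0565])-p)/.08,o['opening'])
E
```

```text
[ 0.46999455 -0.27726688  0.07955857] [-0.00368182 -0.00166401 -0.28823212] 0.07939213473520146
```

View pics/c15.png

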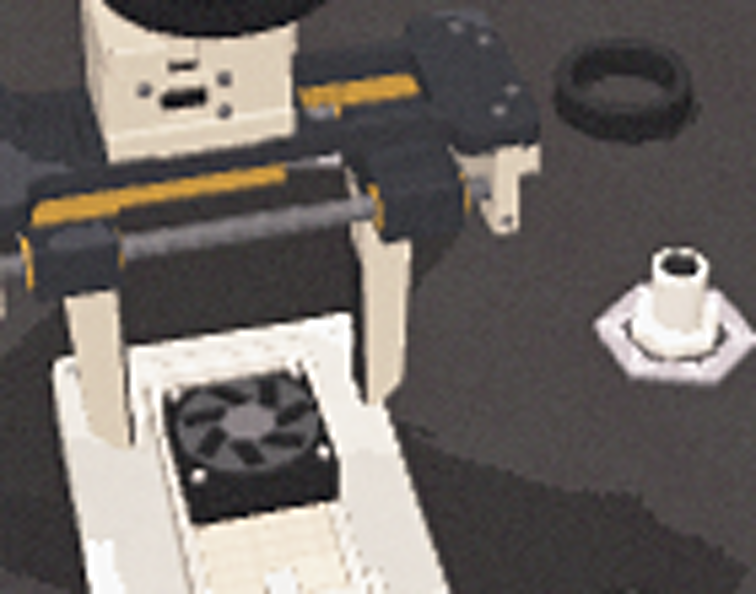

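Fingers are clear on both sides of the fan. Descending and gripping.

Emit:
{"api": "arm_command", "payload": {
  "moves": [
    {"x": 0, "y": 0, "z": -0.15, "twist": 0, "fingers": 0.85},
    {"x": 0, "y": 0, "z": -0.28, "twist": 0, "fingers": 0.85},
    {"x": 0, "y": 0, "z": -0.28, "twist": 0, "fingers": 0.85},
    {"x": 0, "y": 0, "z": -0.28, "twist": 0, "fingers": 0.85}
  ]
}}

```text
time: 16.65
tool_pos: [0.4701, -0.2773, 0.0573]
tcp_rot: [0.663, 0.748, -0.0, 0.002]
force: [-0.1, -0.5, -0.4]
opening: 0.0792
```

Emit:
{"api": "arm_command", "payload": {
  "moves": [
    {"x": 0, "y": 0, "z": 0, "twist": 0, "fingers": 0.7},
    {"x": 0, "y": 0, "z": 0, "twist": 0, "fingers": 0.45},
    {"x": 0, "y": 0, "z": 0, "twist": 0, "fingers": 0.45},
    {"x": 0, "y": 0, "z": 0, "twist": 0, "fingers": 0.45},
    {"x": 0, "y": 0, "z": 0, "twist": 0, "fingers": 0.45}
  ],
  "squeeze": 20
}}

```text
time: 17.27
tool_pos: [0.4701, -0.2773, 0.0574]
tcp_rot: [0.663, 0.748, -0.0, 0.002]
force: [-1.1, 0.6, 1.5]
opening: 0.0518
```

Emit:
{"api": "arm_command", "payload": {
  "moves": [
    {"x": 0, "y": 0, "z": 0.1, "twist": 0, "fingers": 0.45},
    {"x": 0, "y": 0, "z": 0.3, "twist": 0, "fingers": 0.45},
    {"x": 0, "y": 0, "z": 0.6, "twist": 0, "fingers": 0.45},
    {"x": 0, "y": 0, "z": 0.6, "twist": 0, "fingers": 0.45}
  ]
}}

```text
time: 17.77
tool_pos: [0.4711, -0.278, 0.1075]
tcp_rot: [0.663, 0.748, -0.0, 0.004]
force: [-0.1, 0.1, -0.4]
opening: 0.0518
```

```bash
python3 - <<'E'
from h import *
s=grab('side','side9'); crop(s,195,175,335,305,4.5,'c16')
o=readout.observe();p=o['tool_pos'];print(p,o['tcp_rot'],(np.array([.4952,.0150,.0070])-p)/.08,o['opening'])
E
```

```text
[ 0.47048384 -0.2775683   0.10627302] [ 6.63414548e-01  7.48246856e-01 -3.06746399e-04  2.77216540e-03] [ 0.30895203  3.65710373 -1.2409128 ] 0.0518555941079621
```

View pics/c16.png

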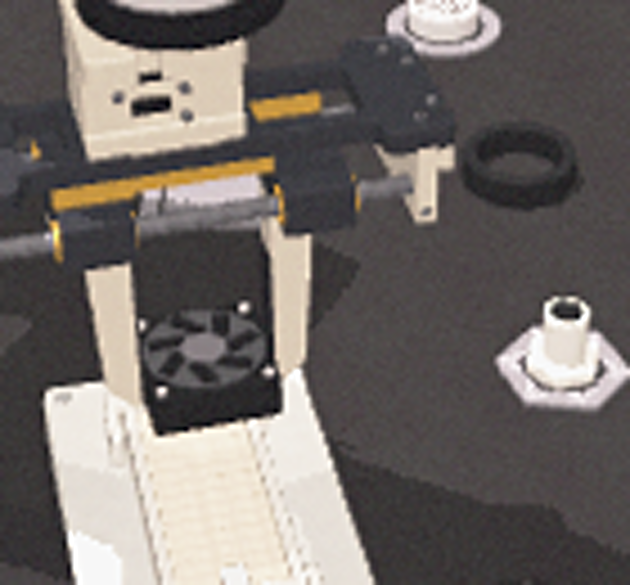

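The fan is held level. Carrying it to the square pad and turning it by -15° to match.

Emit:
{"api": "arm_command", "payload": {
  "moves": [
    {"x": 0.02, "y": 0.25, "z": 0.1, "twist": -0.04, "fingers": 0.45},
    {"x": 0.04, "y": 0.5, "z": 0.1, "twist": -0.08, "fingers": 0.45},
    {"x": 0.06, "y": 0.75, "z": 0.1, "twist": -0.12, "fingers": 0.45},
    {"x": 0.08, "y": 1, "z": 0.1, "twist": -0.17, "fingers": 0.45}
  ]
}}

```text
time: 18.32
tool_pos: [0.4765, -0.1968, 0.1135]
tcp_rot: [0.758, 0.652, -0.001, 0.002]
force: [-0.1, -0.1, -0.3]
opening: 0.0516
```

Emit:
{"api": "arm_command", "payload": {
  "moves": [
    {"x": 0.02, "y": 0.3, "z": 0, "twist": 0, "fingers": 0.45},
    {"x": 0.05, "y": 0.65, "z": 0, "twist": 0, "fingers": 0.45},
    {"x": 0.08, "y": 1, "z": 0, "twist": 0, "fingers": 0.45}
  ]
}}

```text
time: 18.7
tool_pos: [0.4824, -0.1158, 0.1127]
tcp_rot: [0.758, 0.652, -0.001, 0.002]
force: [0.7, -0.8, -1.3]
opening: 0.0518
```

Emit:
{"api": "arm_command", "payload": {
  "moves": [
    {"x": 0.02, "y": 0.3, "z": 0, "twist": 0, "fingers": 0.45},
    {"x": 0.05, "y": 0.65, "z": 0, "twist": 0, "fingers": 0.45},
    {"x": 0.08, "y": 1, "z": 0, "twist": 0, "fingers": 0.45},
    {"x": 0.08, "y": 1, "z": 0, "twist": 0, "fingers": 0.45}
  ]
}}

```text
time: 19.2
tool_pos: [0.4884, -0.0345, 0.1121]
tcp_rot: [0.757, 0.653, -0.002, 0.001]
force: [-0.1, -1.0, -0.5]
opening: 0.0516
```

```bash
python3 - <<'E'
from h import *
s=grab('side','side10'); crop(s,195,155,335,255,5.4,'c17')
o=readout.observe();p=o['tool_pos'];q=o['tcp_rot'];print(p,np.degrees(2*np.arctan2(q[1],q[0]))-90,(np.array([.4952,.0148,.0078])-p)/.08,o['opening'])
E
```

```text
[ 0.48848493 -0.03543829  0.11216895] -8.487103994632264 [ 0.08393834  0.62797861 -1.30461191] 0.05172780313026638
```

View pics/c17.png

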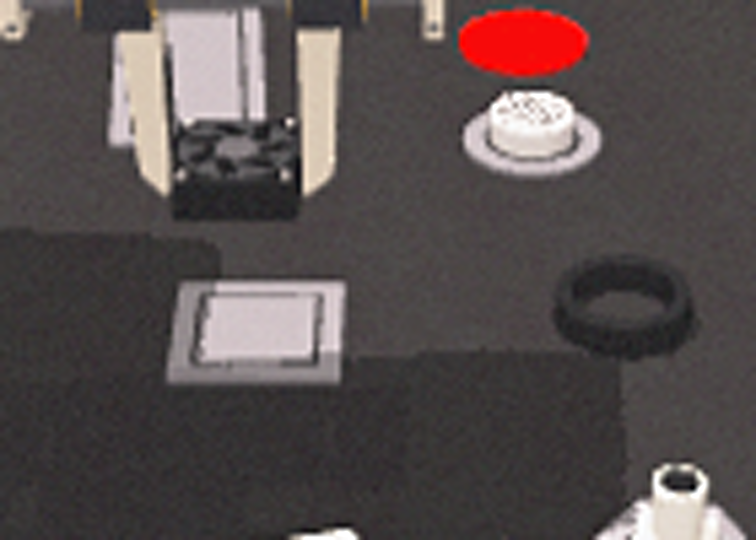

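The fan is level, with screws at crop (180,124), (292,122), (297,173) and (181,175). I'll check the in-hand offset.

```bash
python3 - <<'E'
from h import *
s=load('side10')
P=[onz(s,(u+.5)/5.4-.5+195,(v+.5)/5.4-.5+155,.1288)*1000 for u,v in((180,124),(292,122),(297,173),(181,175))]
print(np.round(P,1)); print(np.mean(P,0))
E
```

```text
[[464.9 -11.1 128.8]
 [512.  -16.6 128.8]
 [509.9 -59.3 128.8]
 [462.8 -53.7 128.8]]
[487.39393552 -35.16539201 128.8       ]
```

Emit:
{"api": "arm_command", "payload": {
  "moves": [
    {"x": 0.05, "y": 0.3, "z": -0.1, "twist": 0, "fingers": 0.45},
    {"x": 0.08, "y": 0.63, "z": -0.4, "twist": 0, "fingers": 0.45},
    {"x": 0.08, "y": 0.63, "z": -0.75, "twist": 0, "fingers": 0.45},
    {"x": 0.08, "y": 0.63, "z": -1, "twist": 0, "fingers": 0.45},
    {"x": 0.08, "y": 0.63, "z": -1, "twist": 0, "fingers": 0.45}
  ]
}}

```text
time: 19.88
tool_pos: [0.4939, 0.0142, 0.0309]
tcp_rot: [0.758, 0.653, -0.003, 0.0]
force: [0.1, 0.4, -0.2]
opening: 0.0515
```

```bash
python3 - <<'E'
from h import *
o=readout.observe();p=o['tool_pos'];print(p,o['opening'],(np.array([.4952,.0148,.0078])-p)/.08)
E
```

```text
[0.49394371 0.01420447 0.0309362 ] 0.05153112867639259 [ 0.01570361  0.00744417 -0.28920252]
```

Emit:
{"api": "arm_command", "payload": {
  "moves": [
    {"x": 0.02, "y": 0, "z": -0.12, "twist": 0, "fingers": 0.45},
    {"x": 0.02, "y": 0, "z": -0.24, "twist": 0, "fingers": 0.45},
    {"x": 0.02, "y": 0, "z": -0.285, "twist": 0, "fingers": 0.45},
    {"x": 0.02, "y": 0, "z": -0.285, "twist": 0, "fingers": 0.45},
    {"x": 0.02, "y": 0, "z": -0.285, "twist": 0, "fingers": 0.45}
  ]
}}

```text
time: 20.5
tool_pos: [0.4957, 0.0142, 0.0084]
tcp_rot: [0.758, 0.653, -0.003, 0.0]
force: [-0.1, 0.1, -0.5]
opening: 0.0519
```

Emit:
{"api": "arm_command", "payload": {
  "moves": [
    {"x": 0, "y": 0, "z": 0, "twist": 0, "fingers": 0.65},
    {"x": 0, "y": 0, "z": 0, "twist": 0, "fingers": 0.75},
    {"x": 0, "y": 0, "z": 0, "twist": 0, "fingers": 0.75},
    {"x": 0, "y": 0, "z": 0.2, "twist": 0, "fingers": 0.75},
    {"x": 0, "y": 0, "z": 0.6, "twist": 0, "fingers": 0.75}
  ]
}}

```text
time: 21.12
tool_pos: [0.4951, 0.0143, 0.0571]
tcp_rot: [0.758, 0.653, -0.003, -0.0]
force: [0.2, 0.0, -0.2]
opening: 0.0691
```

Emit:
{"api": "arm_command", "payload": {
  "moves": [
    {"x": 0, "y": -0.1, "z": 0.6, "twist": 0, "fingers": 0.7},
    {"x": 0, "y": -0.5, "z": 1, "twist": 0.06, "fingers": 0.6},
    {"x": -0.05, "y": -0.8, "z": 1, "twist": 0.1, "fingers": 0.5},
    {"x": -0.05, "y": -1, "z": 1, "twist": 0.15, "fingers": 0.5}
  ]
}}

```text
time: 21.62
tool_pos: [0.4911, -0.0667, 0.1386]
tcp_rot: [0.675, 0.738, -0.003, 0.001]
force: [-0.4, 0.3, 0.5]
opening: 0.0472
```

Emit:
{"api": "arm_command", "payload": {
  "moves": [
    {"x": 0, "y": -0.3, "z": 0, "twist": 0, "fingers": 0.4},
    {"x": 0, "y": -0.65, "z": 0, "twist": 0, "fingers": 0.4},
    {"x": 0, "y": -1, "z": 0, "twist": 0, "fingers": 0.4}
  ]
}}

```text
time: 22.0
tool_pos: [0.4911, -0.1476, 0.1398]
tcp_rot: [0.675, 0.738, -0.003, 0.001]
force: [0.3, 0.0, -0.0]
opening: 0.0372
```

```bash
python3 - <<'E'
from h import *
s=grab('side','side11'); crop(s,195,155,335,255,5.4,'c18');crop(s,195,245,295,345,5.5,'c18b')
t=grab('top','top11');crop(t,210,220,350,290,5.4,'c19')
o=readout.observe();p=o['tool_pos'];q=o['tcp_rot'];print(p,np.degrees(2*np.arctan2(q[1],q[0]))-90,o['opening'])
E
```

```text
[ 0.49118602 -0.14856766  0.13969191] 4.958375026660008 0.03705070377580706
```

View pics/c18.png

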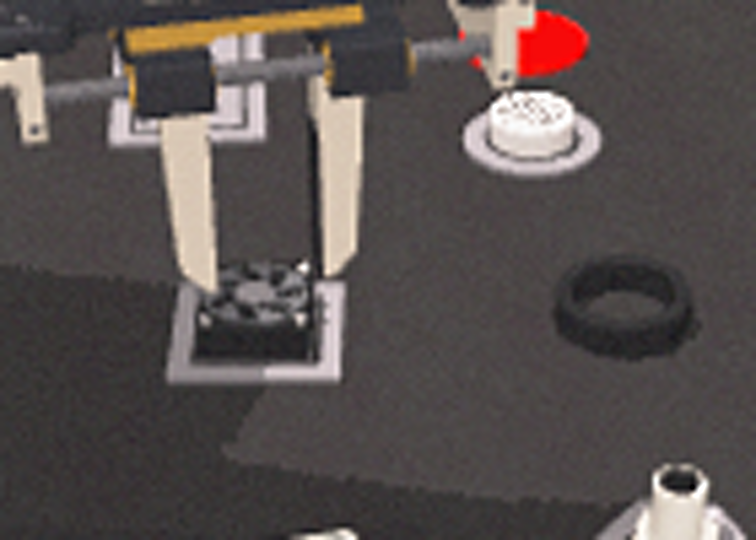

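View pics/c18b.png

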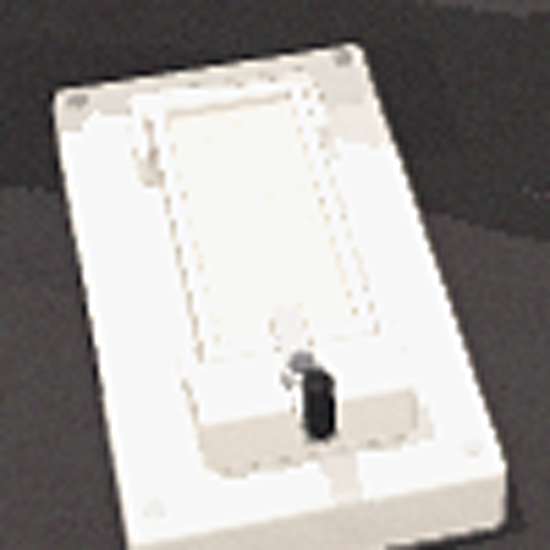

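View pics/c19.png

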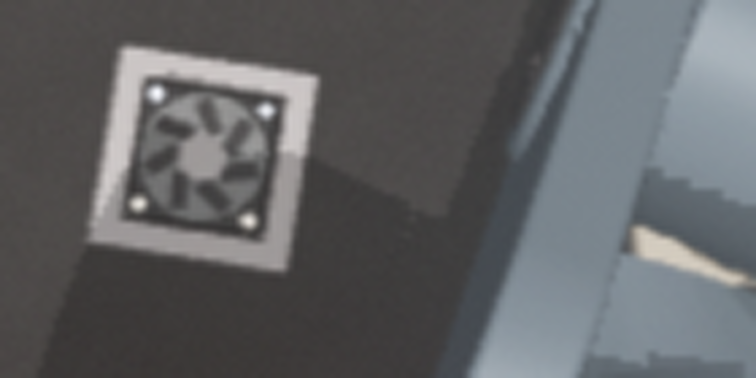

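The fan lies centred and aligned on the square pad (top crop 204,158). The filter and tab are unchanged, with the pin at crop (318,400). Now the tab pin.

Emit:
{"api": "arm_command", "payload": {
  "moves": [
    {"x": 0, "y": -0.3, "z": 0, "twist": 0, "fingers": 0.4},
    {"x": -0.05, "y": -0.65, "z": 0, "twist": 0, "fingers": 0.4},
    {"x": -0.05, "y": -1, "z": 0, "twist": 0, "fingers": 0.4}
  ]
}}

```text
time: 22.48
tool_pos: [0.4871, -0.2285, 0.1405]
tcp_rot: [0.676, 0.737, -0.002, 0.002]
force: [-0.3, 0.6, 0.0]
opening: 0.0374
```

Emit:
{"api": "arm_command", "payload": {
  "moves": [
    {"x": 0, "y": -0.3, "z": 0, "twist": 0, "fingers": 0.4},
    {"x": -0.05, "y": -0.65, "z": 0, "twist": 0, "fingers": 0.4},
    {"x": -0.05, "y": -1, "z": 0, "twist": 0, "fingers": 0.4}
  ]
}}

```text
time: 22.85
tool_pos: [0.4831, -0.3084, 0.1413]
tcp_rot: [0.676, 0.737, -0.002, 0.002]
force: [-0.1, 0.6, 0.0]
opening: 0.037
```

Emit:
{"api": "arm_command", "payload": {
  "moves": [
    {"x": -0.03, "y": -0.3, "z": 0, "twist": 0, "fingers": 0.4},
    {"x": -0.05, "y": -0.65, "z": -0.2, "twist": 0, "fingers": 0.4},
    {"x": -0.05, "y": -0.97, "z": -0.4, "twist": 0, "fingers": 0.4},
    {"x": -0.05, "y": -0.97, "z": -0.5, "twist": 0, "fingers": 0.4},
    {"x": -0.05, "y": -0.97, "z": -0.5, "twist": 0, "fingers": 0.4}
  ]
}}

```text
time: 23.48
tool_pos: [0.479, -0.385, 0.101]
tcp_rot: [0.676, 0.737, -0.002, 0.001]
force: [0.4, 0.5, 0.2]
opening: 0.0372
```

```bash
python3 - <<'E'
from h import *
s=grab('side','side12'); crop(s,195,205,335,345,4.2,'c20')
t=grab('top','top12');crop(t,330,200,470,310,5,'c20b')
o=readout.observe();p=o['tool_pos'];q=o['tcp_rot'];print(p,np.degrees(2*np.arctan2(q[1],q[0]))-90,o['opening'],o['joint_positions'],(np.array([.4794,-.3890,.065])-p)/.08)
E
```

```text
[ 0.47947205 -0.38517392  0.10187828] 5.040881543660404 0.03759060400011041 [-0.75035003  0.59889354  1.57476866 -0.00564057  0.96394568 -0.83512251] [-0.00090063 -0.04782602 -0.46097854]
```

View pics/c20.png

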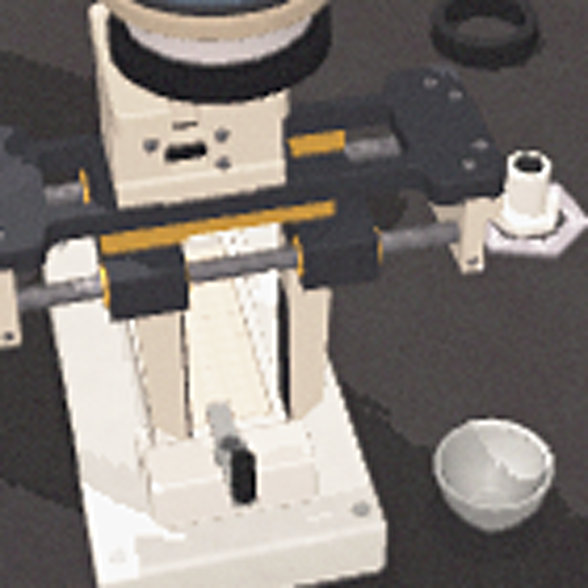

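View pics/c20b.png

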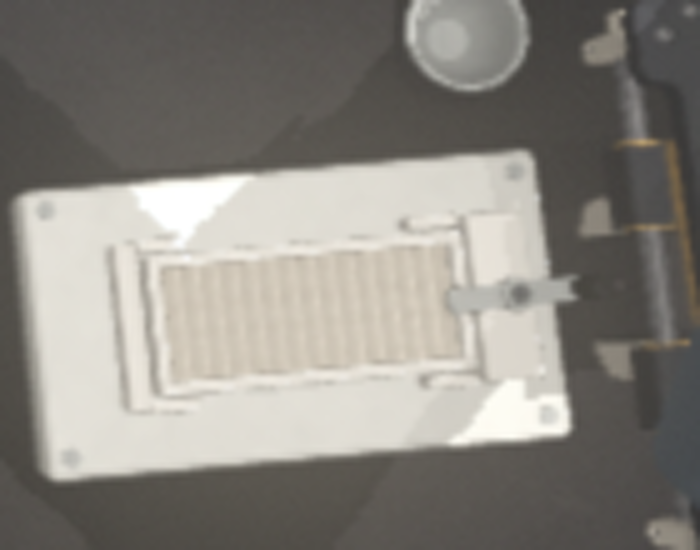

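```bash
python3 - <<'E'
from h import *
s=load('side12');t=load('top12')
print('pin',onz(s,(242.5)/4.2-.5+195,(452)/4.2-.5+205,.082)*1000, onz(t,615/5-.5+330,286/5-.5+200,.082)*1000)
P={k:onz(t,(u+.5)/5-.5+330,(v+.5)/5-.5+200,.054)*1000 for k,(u,v) in dict(a=(143,258),b=(462,230),c=(475,365),d=(165,395)).items()}
for k in P: print(k,P[k].round(1))
print(sum(P.values())/4)
for a,b in('ab','dc'): d=P[a]-P[b]; print(np.degrees(np.arctan2(d[1],d[0]))-90,np.linalg.norm(d))
print('pivot',onz(t,519/5-.5+330,292.5/5-.5+200,.062)*1000)
E
```

```text
pin [ 479.91053571 -386.61023196   82.        ] [ 480.32382075 -393.57630034   82.        ]
a [ 490.6 -213.    54. ]
b [ 503.2 -344.1   54. ]
c [ 448.8 -347.2   54. ]
d [ 435.8 -220.9   54. ]
[ 469.58565898 -281.31116622   54.        ]
5.510222179490228 131.65993580050542
5.881709281450341 126.91319045174583
pivot [ 478.03828372 -363.11872012   62.        ]
```

Emit:
{"api": "arm_command", "payload": {
  "moves": [
    {"x": 0, "y": -0.05, "z": -0.15, "twist": 0, "fingers": 0.4},
    {"x": 0, "y": -0.05, "z": -0.3, "twist": 0, "fingers": 0.4},
    {"x": 0, "y": -0.05, "z": -0.44, "twist": 0, "fingers": 0.4},
    {"x": 0, "y": -0.05, "z": -0.44, "twist": 0, "fingers": 0.4}
  ]
}}

```text
time: 24.08
tool_pos: [0.479, -0.3887, 0.0655]
tcp_rot: [0.675, 0.738, -0.002, 0.001]
force: [-0.5, 0.4, -0.6]
opening: 0.0369
```

Emit:
{"api": "arm_command", "payload": {
  "moves": [
    {"x": 0, "y": 0, "z": 0, "twist": 0, "fingers": 0.03},
    {"x": 0, "y": 0, "z": 0, "twist": 0, "fingers": 0.03},
    {"x": 0, "y": 0, "z": 0, "twist": 0, "fingers": 0.03},
    {"x": 0, "y": 0, "z": 0, "twist": 0, "fingers": 0.03}
  ],
  "squeeze": 10
}}

```text
time: 24.58
tool_pos: [0.4793, -0.3889, 0.0657]
tcp_rot: [0.675, 0.737, -0.002, 0.001]
force: [1.3, -0.8, 0.5]
opening: 0.0097
```

```bash
python3 - <<'E'
from h import *
o=readout.observe();p=o['tool_pos'];print(p,o['opening'],o['force'])
piv=np.array([.4770,-.3632]); v=p[:2]-piv; print(v,np.hypot(*v)); a0=np.arctan2(v[1],v[0])
for d in range(0,100,15):
    a=a0+np.radians(d); P=piv+np.hypot(*v)*np.array([np.cos(a),np.sin(a)]); print(d,(P-p[:2])/.08)
E
```

```text
[ 0.47925174 -0.3888991   0.06570415] 0.009719946108509072 [ 1.34462323 -0.78835074  0.54270618]
[ 0.00225174 -0.0256991 ] 0.025797559299272143
0 [0. 0.]
15 [0.08218363 0.01823087]
30 [0.15684842 0.05711123]
45 [0.21890609 0.11399144]
60 [0.26412751 0.18499521]
75 [0.28943093 0.26528376]
90 [0.29309195 0.34938554]
```

Emit:
{"api": "arm_command", "payload": {
  "moves": [
    {"x": 0.08, "y": 0.018, "z": 0, "twist": 0.1, "fingers": 0.03},
    {"x": 0.157, "y": 0.057, "z": 0, "twist": 0.2, "fingers": 0.03},
    {"x": 0.22, "y": 0.114, "z": 0, "twist": 0.3, "fingers": 0.03},
    {"x": 0.22, "y": 0.114, "z": 0, "twist": 0.3, "fingers": 0.03}
  ]
}}

```text
time: 25.08
tool_pos: [0.4971, -0.3801, 0.0659]
tcp_rot: [0.485, 0.875, -0.002, 0.002]
force: [-0.0, -2.5, -0.5]
opening: 0.0094
```

```bash
python3 - <<'E'
from h import *
o=readout.observe();p=o['tool_pos'];print(p,o['opening'],o['force'],o['joint_positions'][5])
piv=np.array([.4770,-.3632]); v=p[:2]-piv; print(v,np.hypot(*v)); a0=np.arctan2(v[1],v[0]);print(np.degrees(a0))
for b in (-25,-10,5.5,8):
    a=np.radians(b); P=piv+.0258*np.array([np.cos(a),np.sin(a)]); print(b,(P-p[:2])/.08)
s=grab('side','side13'); crop(s,195,245,295,345,5.5,'c21')
E
```

```text
[ 0.49712237 -0.3800536   0.06590511] 0.00937221057491804 [-0.01436378 -2.51888437 -0.46106688] -1.2819721932283359
[ 0.02012237 -0.0168536 ] 0.02624792939952878
-39.94804370753965
-25 [0.04075461 0.07437566]
-10 [0.06607085 0.15466851]
5.5 [0.06948563 0.2415803 ]
8 [0.06783181 0.25555337]
```

View pics/c21.png

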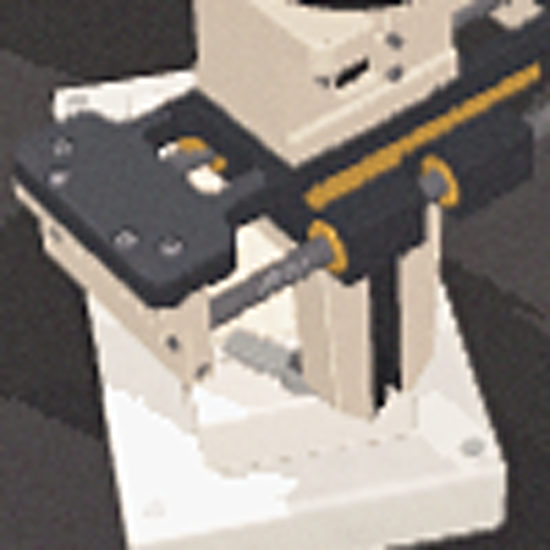

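The tab is swinging with the pin and its inner end (crop 260,355) is already aside. Continuing the arc.

Emit:
{"api": "arm_command", "payload": {
  "moves": [
    {"x": 0.041, "y": 0.074, "z": 0, "twist": 0.1, "fingers": 0.03},
    {"x": 0.066, "y": 0.155, "z": 0, "twist": 0.2, "fingers": 0.03},
    {"x": 0.069, "y": 0.242, "z": 0, "twist": 0.3, "fingers": 0.03},
    {"x": 0.069, "y": 0.242, "z": 0, "twist": 0.3, "fingers": 0.03},
    {"x": 0.069, "y": 0.242, "z": 0, "twist": 0.3, "fingers": 0.03}
  ]
}}

```text
time: 25.75
tool_pos: [0.5026, -0.3607, 0.0661]
tcp_rot: [0.271, 0.963, -0.001, 0.003]
force: [0.9, 0.7, 2.4]
opening: 0.0093
```

Emit:
{"api": "arm_command", "payload": {
  "moves": [
    {"x": 0, "y": 0, "z": 0, "twist": 0, "fingers": 0.35},
    {"x": 0, "y": 0, "z": 0, "twist": 0, "fingers": 0.35},
    {"x": 0, "y": 0, "z": 0, "twist": 0, "fingers": 0.35},
    {"x": 0, "y": 0, "z": 0.3, "twist": 0, "fingers": 0.35},
    {"x": 0, "y": 0, "z": 0.7, "twist": 0, "fingers": 0.35}
  ]
}}

```text
time: 26.38
tool_pos: [0.5022, -0.3604, 0.122]
tcp_rot: [0.271, 0.963, -0.001, 0.002]
force: [0.8, 1.1, -0.3]
opening: 0.0323
```

```bash
python3 - <<'E'
from h import *
o=readout.observe();p=o['tool_pos'];q=o['tcp_rot'];print(p,o['opening'],o['force'],o['joint_positions'],np.degrees(2*np.arctan2(q[1],q[0]))-90)
s=grab('side','side14'); crop(s,195,245,295,345,5.5,'c22')
t=grab('top','top14');crop(t,330,200,470,310,5,'c22b')
E
```

```text
[ 0.50220458 -0.36038686  0.12199732] 0.03233166982346291 [ 0.83258226  1.07339038 -0.32412729] [-6.97806054e-01  5.77755972e-01  1.55395125e+00  1.61311251e-04
  1.00564813e+00 -1.71974516e+00] 58.54786422195937
```

View pics/c22.png

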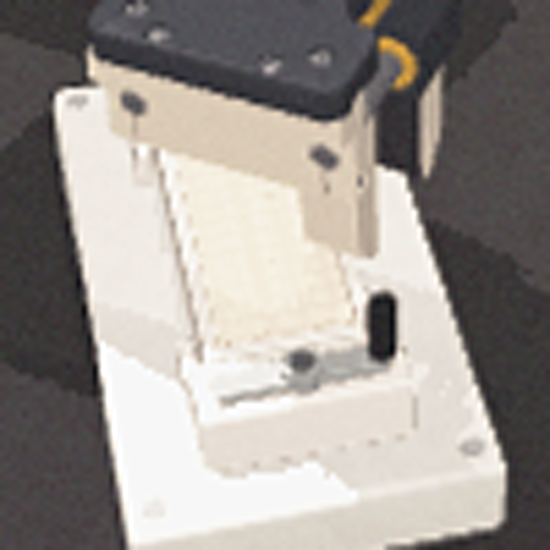

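View pics/c22b.png

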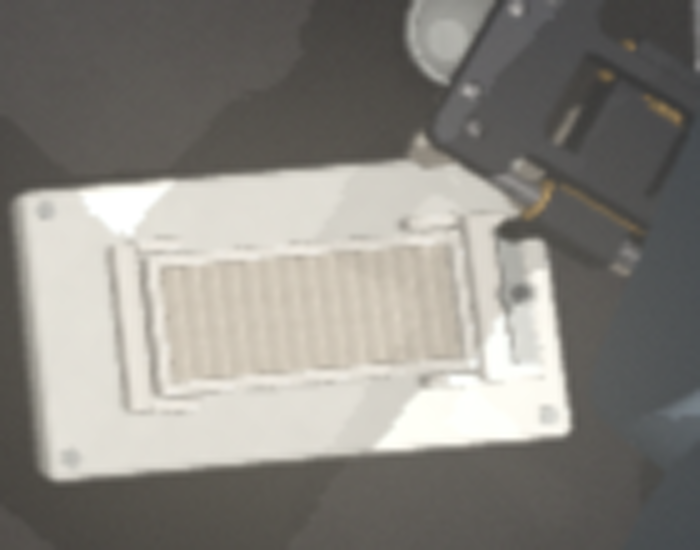

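The tab lies across with its pin at +x, about 90°, and stays there. Filter next: centre (469.6,-281.5), yaw 5.5°.

Emit:
{"api": "arm_command", "payload": {
  "moves": [
    {"x": -0.1, "y": 0.25, "z": 0.1, "twist": -0.1, "fingers": 0.8},
    {"x": -0.2, "y": 0.5, "z": 0.1, "twist": -0.2, "fingers": 0.8},
    {"x": -0.3, "y": 0.75, "z": 0.1, "twist": -0.31, "fingers": 0.8},
    {"x": -0.4, "y": 0.98, "z": 0.1, "twist": -0.42, "fingers": 0.8}
  ]
}}

```text
time: 26.98
tool_pos: [0.4713, -0.2825, 0.1324]
tcp_rot: [0.571, 0.821, -0.004, 0.004]
force: [0.8, 0.6, -0.2]
opening: 0.068
```

Emit:
{"api": "arm_command", "payload": {
  "moves": [
    {"x": 0, "y": 0, "z": 0, "twist": -0.1, "fingers": 0.8},
    {"x": 0, "y": 0, "z": 0, "twist": -0.17, "fingers": 0.8},
    {"x": 0, "y": 0, "z": 0, "twist": -0.17, "fingers": 0.8}
  ]
}}

```text
time: 27.35
tool_pos: [0.471, -0.2823, 0.1318]
tcp_rot: [0.675, 0.738, -0.004, 0.003]
force: [0.7, 0.3, -0.2]
opening: 0.0742
```

```bash
python3 - <<'E'
from h import *
o=readout.observe();p=o['tool_pos'];q=o['tcp_rot'];a=np.degrees(2*np.arctan2(q[1],q[0]))-90;print(p,o['opening'],a,(5.5-a)/90,(np.array([.4696,-.2815,.035])-p)/.08)
E
```

```text
[ 0.47100707 -0.28225773  0.13176844] 0.0742010358507583 5.145956126239298 0.003933820819563354 [-0.01758834  0.00947159 -1.20960548]
```

Emit:
{"api": "arm_command", "payload": {
  "moves": [
    {"x": -0.02, "y": 0.01, "z": -0.3, "twist": 0.004, "fingers": 0.82},
    {"x": -0.02, "y": 0.01, "z": -0.6, "twist": 0.004, "fingers": 0.82},
    {"x": -0.02, "y": 0.01, "z": -0.8, "twist": 0.004, "fingers": 0.82},
    {"x": -0.02, "y": 0.01, "z": -0.8, "twist": 0.004, "fingers": 0.82}
  ]
}}

```text
time: 27.85
tool_pos: [0.4689, -0.2811, 0.0667]
tcp_rot: [0.672, 0.741, -0.004, 0.002]
force: [0.5, 0.6, 0.1]
opening: 0.0761
```

```bash
python3 - <<'E'
from h import *
s=grab('side','side15'); crop(s,180,205,320,345,4.2,'c23')
o=readout.observe();p=o['tool_pos'];print(p,o['opening'],o['force'],(np.array([.4696,-.2815,.035])-p)/.08)
E
```

```text
[ 0.46939434 -0.28148095  0.06767225] 0.07648313787218722 [ 0.04113639  0.09781699 -0.47814854] [ 2.57070446e-03 -2.38129970e-04 -4.08403077e-01]
```

View pics/c23.png

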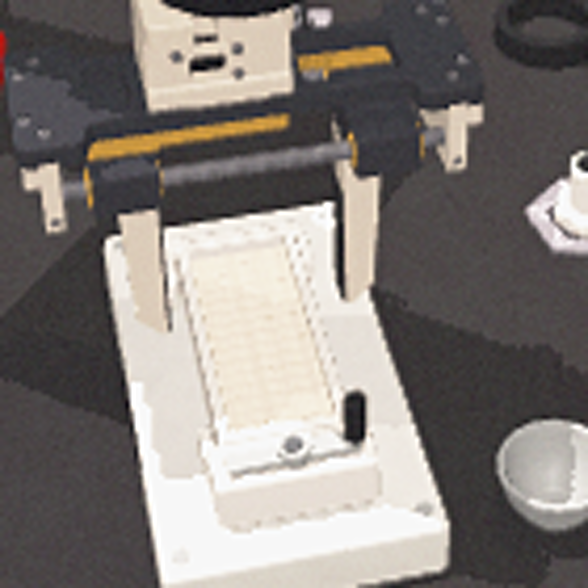

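The fingers stand either side of the filter's open long sides and the tab is clear. Descending and gripping.

Emit:
{"api": "arm_command", "payload": {
  "moves": [
    {"x": 0, "y": 0, "z": -0.2, "twist": 0, "fingers": 0.82},
    {"x": 0, "y": 0, "z": -0.35, "twist": 0, "fingers": 0.82},
    {"x": 0, "y": 0, "z": -0.4, "twist": 0, "fingers": 0.82},
    {"x": 0, "y": 0, "z": -0.4, "twist": 0, "fingers": 0.82}
  ]
}}

```text
time: 28.4
tool_pos: [0.4693, -0.2814, 0.0354]
tcp_rot: [0.672, 0.741, -0.004, 0.002]
force: [-0.3, -0.0, -0.9]
opening: 0.076
```

Emit:
{"api": "arm_command", "payload": {
  "moves": [
    {"x": 0, "y": 0, "z": 0, "twist": 0, "fingers": 0.7},
    {"x": 0, "y": 0, "z": 0, "twist": 0, "fingers": 0.5},
    {"x": 0, "y": 0, "z": 0, "twist": 0, "fingers": 0.5},
    {"x": 0, "y": 0, "z": 0, "twist": 0, "fingers": 0.5},
    {"x": 0, "y": 0, "z": 0, "twist": 0, "fingers": 0.5}
  ],
  "squeeze": 30
}}

```text
time: 29.02
tool_pos: [0.4694, -0.2815, 0.0356]
tcp_rot: [0.672, 0.741, -0.004, 0.002]
force: [-0.3, 0.9, 5.1]
opening: 0.0559
```

Emit:
{"api": "arm_command", "payload": {
  "moves": [
    {"x": 0, "y": 0, "z": 0.06, "twist": 0, "fingers": 0.5},
    {"x": 0, "y": 0, "z": 0.15, "twist": 0, "fingers": 0.5},
    {"x": 0, "y": 0, "z": 0.3, "twist": 0, "fingers": 0.5},
    {"x": 0, "y": 0, "z": 0.5, "twist": 0, "fingers": 0.5},
    {"x": 0, "y": 0, "z": 0.75, "twist": 0, "fingers": 0.5}
  ]
}}

```text
time: 29.65
tool_pos: [0.4695, -0.2815, 0.097]
tcp_rot: [0.672, 0.741, -0.004, 0.002]
force: [0.5, 0.3, -1.5]
opening: 0.0558
```

```bash
python3 - <<'E'
from h import *
s=grab('side','side16'); crop(s,180,175,320,345,3.5,'c24')
o=readout.observe();p=o['tool_pos'];print(p,o['opening'],o['force'],(np.array([.4798,.2725,.0095])-p)/.08)
E
```

```text
[ 0.47055808 -0.28225187  0.09949859] 0.055721415891007715 [ 2.0067962  -1.4534234   1.70583223] [ 0.11552399  6.93439835 -1.12498232]
```

View pics/c24.png

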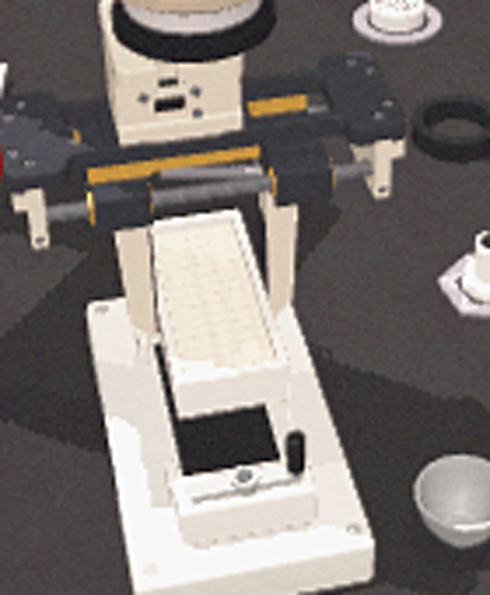

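The filter is out and level, and the tab is still aside. Carrying it past the fan, well above it, to the long pad.

Emit:
{"api": "arm_command", "payload": {
  "moves": [
    {"x": 0, "y": 0.2, "z": 0.15, "twist": -0.02, "fingers": 0.5},
    {"x": 0.01, "y": 0.45, "z": 0.15, "twist": -0.05, "fingers": 0.5},
    {"x": 0.02, "y": 0.7, "z": 0.15, "twist": -0.08, "fingers": 0.5},
    {"x": 0.02, "y": 1, "z": 0.15, "twist": -0.104, "fingers": 0.5}
  ]
}}

```text
time: 30.2
tool_pos: [0.4723, -0.2018, 0.112]
tcp_rot: [0.731, 0.683, -0.004, 0.004]
force: [0.7, 0.8, -1.0]
opening: 0.0556
```

Emit:
{"api": "arm_command", "payload": {
  "moves": [
    {"x": 0, "y": 0.3, "z": 0, "twist": 0, "fingers": 0.5},
    {"x": 0.01, "y": 0.65, "z": 0, "twist": 0, "fingers": 0.5},
    {"x": 0.02, "y": 1, "z": 0, "twist": 0, "fingers": 0.5}
  ]
}}

```text
time: 30.58
tool_pos: [0.474, -0.121, 0.1125]
tcp_rot: [0.731, 0.683, -0.004, 0.005]
force: [0.1, 0.5, -1.5]
opening: 0.0557
```

Emit:
{"api": "arm_command", "payload": {
  "moves": [
    {"x": 0, "y": 0.3, "z": 0, "twist": 0, "fingers": 0.5},
    {"x": 0.01, "y": 0.65, "z": 0, "twist": 0, "fingers": 0.5},
    {"x": 0.02, "y": 1, "z": 0, "twist": 0, "fingers": 0.5}
  ]
}}

```text
time: 30.95
tool_pos: [0.4756, -0.0401, 0.1129]
tcp_rot: [0.731, 0.683, -0.004, 0.005]
force: [0.7, -0.9, -0.9]
opening: 0.0558
```

Emit:
{"api": "arm_command", "payload": {
  "moves": [
    {"x": 0, "y": 0.3, "z": 0, "twist": 0, "fingers": 0.5},
    {"x": 0.01, "y": 0.65, "z": 0, "twist": 0, "fingers": 0.5},
    {"x": 0.02, "y": 1, "z": 0, "twist": 0, "fingers": 0.5}
  ]
}}

```text
time: 31.32
tool_pos: [0.4773, 0.0408, 0.1134]
tcp_rot: [0.731, 0.682, -0.004, 0.005]
force: [0.1, -0.0, -1.5]
opening: 0.0558
```

Emit:
{"api": "arm_command", "payload": {
  "moves": [
    {"x": 0, "y": 0.3, "z": 0, "twist": 0, "fingers": 0.5},
    {"x": 0.01, "y": 0.65, "z": 0, "twist": 0, "fingers": 0.5},
    {"x": 0.02, "y": 1, "z": 0, "twist": 0, "fingers": 0.5}
  ]
}}

```text
time: 31.7
tool_pos: [0.479, 0.1217, 0.1139]
tcp_rot: [0.731, 0.682, -0.003, 0.005]
force: [-0.0, -0.4, -1.4]
opening: 0.056
```

Emit:
{"api": "arm_command", "payload": {
  "moves": [
    {"x": 0, "y": 0.3, "z": 0, "twist": 0, "fingers": 0.5},
    {"x": 0.01, "y": 0.65, "z": 0, "twist": 0, "fingers": 0.5},
    {"x": 0.02, "y": 1, "z": 0, "twist": 0, "fingers": 0.5},
    {"x": 0.02, "y": 1, "z": 0, "twist": 0, "fingers": 0.5}
  ]
}}

```text
time: 32.2
tool_pos: [0.4806, 0.2029, 0.1142]
tcp_rot: [0.73, 0.683, -0.003, 0.005]
force: [0.6, -0.3, -0.7]
opening: 0.0557
```

```bash
python3 - <<'E'
from h import *
s=grab('side','side17'); crop(s,180,105,340,225,4.5,'c25')
o=readout.observe();p=o['tool_pos'];q=o['tcp_rot'];print(p,np.degrees(2*np.arctan2(q[1],q[0]))-90,o['opening'],o['force'],(np.array([.4798,.2725,.0095])-p)/.08)
E
```

```text
[0.48053359 0.20194256 0.11409991] -3.8428314415478866 0.05573189672081237 [-0.01739905 -0.69862904 -0.62776192] [-0.00916991  0.88196801 -1.30749893]
```

View pics/c25.png

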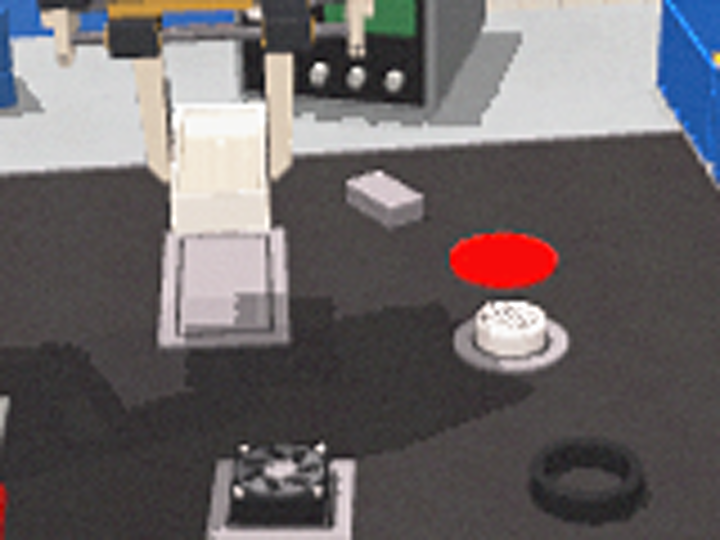

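The filter is held level above the long pad. I'll check its in-hand offset from its top corners: (172,192), (270,195), (183,103) and (265,103).

```bash
python3 - <<'E'
from h import *
s=load('side17')
P=[onz(s,(u+.5)/4.5-.5+180,(v+.5)/4.5-.5+105,.1327)*1000 for u,v in((172,192),(270,195),(183,103),(265,103))]
print(np.round(P,1)); print(np.mean(P,0))
E
```

```text
[[448.5 144.1 132.7]
 [503.4 131.6 132.7]
 [460.5 271.2 132.7]
 [511.  263.3 132.7]]
[480.86863026 202.54519202 132.7       ]
```

Emit:
{"api": "arm_command", "payload": {
  "moves": [
    {"x": 0, "y": 0.25, "z": -0.1, "twist": 0, "fingers": 0.5},
    {"x": -0.01, "y": 0.55, "z": -0.3, "twist": 0, "fingers": 0.5},
    {"x": -0.01, "y": 0.88, "z": -0.6, "twist": 0, "fingers": 0.5},
    {"x": -0.01, "y": 0.88, "z": -0.9, "twist": 0, "fingers": 0.5},
    {"x": -0.01, "y": 0.88, "z": -0.9, "twist": 0, "fingers": 0.5}
  ]
}}

```text
time: 32.88
tool_pos: [0.4786, 0.2721, 0.0404]
tcp_rot: [0.73, 0.683, -0.005, 0.005]
force: [-0.1, 0.5, -0.6]
opening: 0.0557
```

```bash
python3 - <<'E'
from h import *
o=readout.observe();p=o['tool_pos'];print(p,o['opening'],(np.array([.4798,.2725,.0100])-p)/.08)
s=grab('side','side18'); crop(s,200,125,280,205,7,'c26')
E
```

```text
[0.47857524 0.27213196 0.04044619] 0.055653126007941124 [ 0.01530946  0.00460044 -0.38057737]
```

View pics/c26.png

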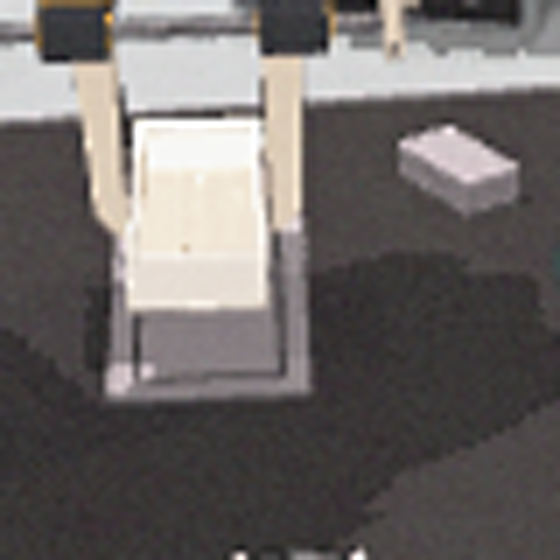

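Emit:
{"api": "arm_command", "payload": {
  "moves": [
    {"x": 0.015, "y": 0.005, "z": -0.15, "twist": 0, "fingers": 0.5},
    {"x": 0.015, "y": 0.005, "z": -0.3, "twist": 0, "fingers": 0.5},
    {"x": 0.015, "y": 0.005, "z": -0.375, "twist": 0, "fingers": 0.5},
    {"x": 0.015, "y": 0.005, "z": -0.385, "twist": 0, "fingers": 0.5},
    {"x": 0.015, "y": 0.005, "z": -0.385, "twist": 0, "fingers": 0.5}
  ]
}}

```text
time: 33.55
tool_pos: [0.4807, 0.2727, 0.0111]
tcp_rot: [0.731, 0.683, -0.004, 0.005]
force: [-0.3, -0.1, -0.9]
opening: 0.0554
```

Emit:
{"api": "arm_command", "payload": {
  "moves": [
    {"x": 0, "y": 0, "z": 0, "twist": 0, "fingers": 0.65},
    {"x": 0, "y": 0, "z": 0, "twist": 0, "fingers": 0.78},
    {"x": 0, "y": 0, "z": 0, "twist": 0, "fingers": 0.78},
    {"x": 0, "y": 0, "z": 0.2, "twist": 0, "fingers": 0.78},
    {"x": 0, "y": 0, "z": 0.6, "twist": 0, "fingers": 0.78}
  ]
}}

```text
time: 34.17
tool_pos: [0.4802, 0.2725, 0.0597]
tcp_rot: [0.731, 0.683, -0.005, 0.005]
force: [-0.1, 0.5, 0.5]
opening: 0.0722
```

Emit:
{"api": "arm_command", "payload": {
  "moves": [
    {"x": 0, "y": 0, "z": 0.4, "twist": 0, "fingers": 0.78},
    {"x": 0, "y": 0, "z": 0.8, "twist": 0, "fingers": 0.78},
    {"x": -0.3, "y": -0.3, "z": 1, "twist": 0, "fingers": 0.78},
    {"x": -0.6, "y": -0.6, "z": 1, "twist": 0, "fingers": 0.78},
    {"x": -0.9, "y": -0.9, "z": 1, "twist": 0, "fingers": 0.78}
  ]
}}

```text
time: 34.8
tool_pos: [0.4076, 0.1999, 0.1409]
tcp_rot: [0.73, 0.683, -0.004, 0.005]
force: [0.1, 0.2, 0.3]
opening: 0.0723
```

Emit:
{"api": "arm_command", "payload": {
  "moves": [
    {"x": -0.3, "y": -0.3, "z": 0.2, "twist": 0, "fingers": 0.78},
    {"x": -0.6, "y": -0.6, "z": 0.5, "twist": 0, "fingers": 0.78},
    {"x": -0.8, "y": -1, "z": 0.5, "twist": 0, "fingers": 0.78},
    {"x": -0.8, "y": -1, "z": 0.5, "twist": 0, "fingers": 0.78}
  ]
}}

```text
time: 35.3
tool_pos: [0.343, 0.1189, 0.182]
tcp_rot: [0.731, 0.682, -0.003, 0.006]
force: [-0.4, 0.6, 0.4]
opening: 0.0726
```

```bash
python3 - <<'E'
from h import *
s=grab('side','side19'); t=grab('top','top19');crop(t,70,205,210,305,5.4,'c27');crop(t,310,150,460,310,3.7,'c28')
o=readout.observe();print(o['tool_pos'],o['qd'].round(3))
E
```

```text
[0.3441161  0.12005703 0.18167944] [ 0.016  0.024 -0.012 -0.    -0.002  0.001]
```

View pics/side19.png

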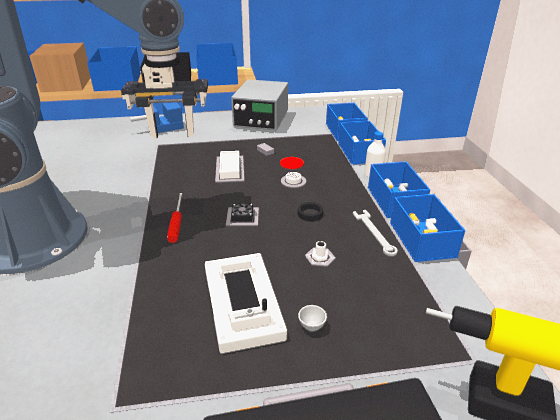

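View pics/c27.png

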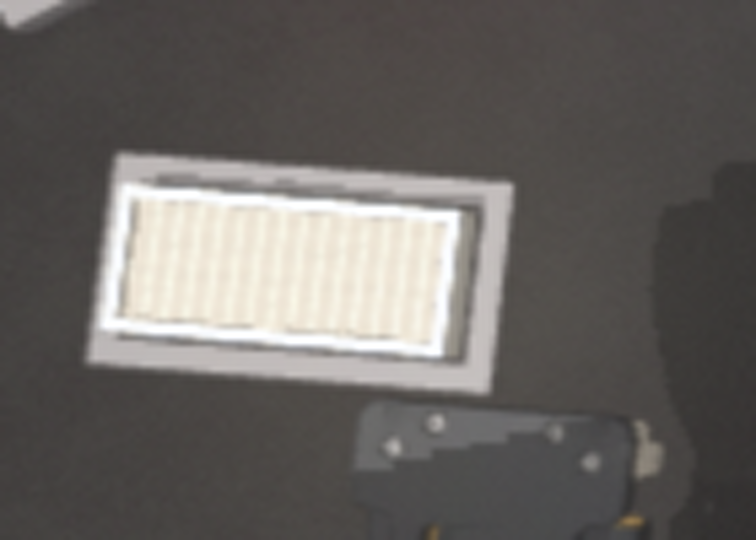

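View pics/top19.png

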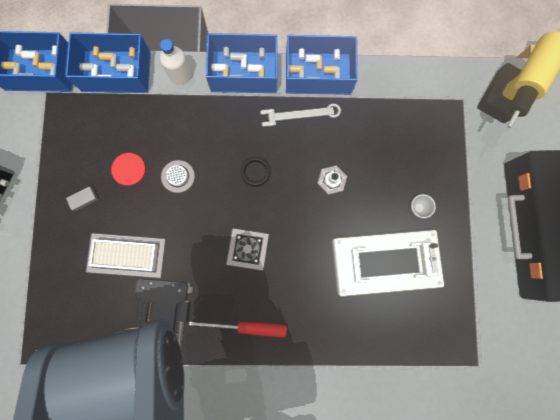

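All four pieces sit on their pads and the tab is aside. I'll put numbers on it from the last pair of pictures.

```bash
python3 - <<'E'
from h import *
t=load('top19')
c=lambda L,z:np.mean([onz(t,(u+.5)/5.4-.5+70,(v+.5)/5.4-.5+205,z)*1000 for u,v in L],0)
F=[(125,184),(460,210),(443,358),(98,333)];Pd=[(117,153),(513,184),(491,394),(87,363)]
print('filter',c(F,.028),'pad',c(Pd,.004))
for L,z in((F,.028),(Pd,.004)):
    a,b=[onz(t,u/5.4+70,v/5.4+205,z) for u,v in L[:2]];d=a-b;print(np.degrees(np.arctan2(d[1],d[0]))-90)
crop(t,310,150,460,310,3.7,'c29');crop(load('side19'),200,235,340,345,5.4,'c30')
E
```

```text
filter [479.74306237 272.11070489  28.        ] pad [479.82870605 272.53149709   4.        ]
-3.872870507860682
-3.903008001850935
```

View pics/c29.png

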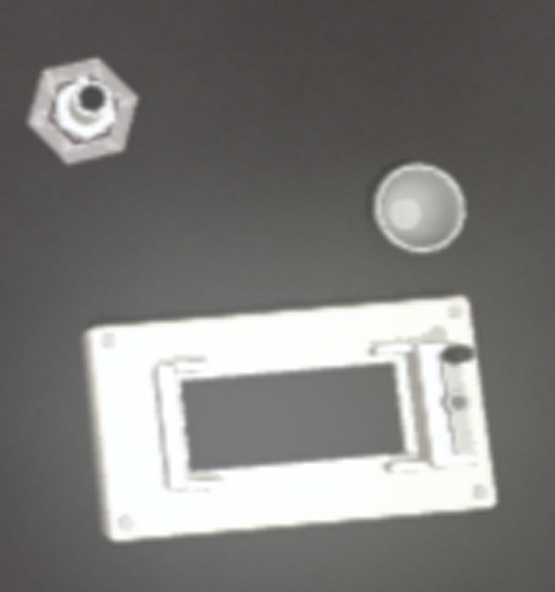

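View pics/c30.png

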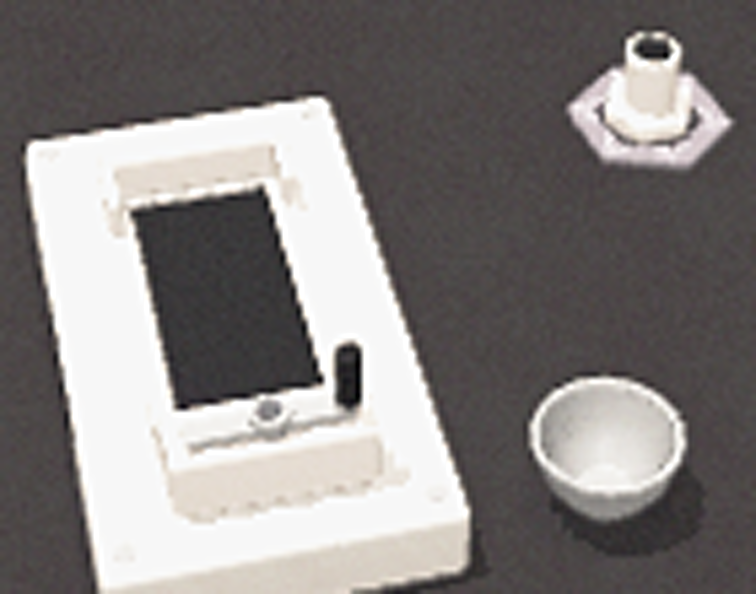

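The nozzle is upright and centred (top crop 88,103), the frame is empty, and the tab lies across with its pin toward +x. Handing in.

```bash
python3 -c "
from h import *
print(sign_off())"
```

```text
the job is handed in; nothing more can be done
None
```

The air cleaner is apart and the job is handed in, at about 35 s of the 115 s allowed. I moved the nozzle, canister and fan to their pads in that order. Then I swung the tab aside by its pin, left it there, and lifted the filter onto the long pad. The gripper was clear of everything at hand-in.

My last checks from the camera pictures:

| Piece | Result |
|---|---|
| Nozzle | Upright, within about 0.5 mm of the hex pad's centre. I did not match its foot's rotation to the pad's hexagon. |
| Canister | Flat, about 1.5 mm from the round pad's centre. The red disc was not touched. |
| Fan | Looks centred and square to its pad in the pictures. I did not measure it after release; in the hand it was about 1 mm off. |
| Tab | About 90° aside, and unchanged after the filter came out. |
| Filter | Within about 0.5 mm of the long pad's centre and aligned to within 0.1°. |

- **Discarded points:** a few early two-view corner matches paired the wrong corners, with gaps up to 100 mm, so I dropped them.
- **Camera disagreement:** the two cameras differed by 1 to 2 mm on the pads, so I leaned mainly on the top view for those positions.
- **Forces:** the forces I read stayed around 5 N or below.

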